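# Lock the stop collar of the paper-roll holder

### The job

Slide the loose set collar along the shaft until it touches the hub of the paper roll, then take the largest T-handle hex key from the wooden rack and seat it fully home in the recessed cap screw of the collar before you turn it. Tighten the screw clockwise until it comes up hard, with the collar still against the roll, then put the key back upright in its own hole in the rack, all the way down. Leave the other keys and everything else on the counter where they are.

Things in the scene. Friction and masses are not known exactly. Their poses are not given: they have to be found in the camera images.
- holder: Counter-top paper-roll holder, fixed. Steel base plate 210 (x) x 350 (y) mm, top 14 mm up; origin on the counter under its centre. A 174 mm tall upright at the +y end carries a level steel shaft, 32 mm diameter, axis along y at x = 0, 130 mm up. A low aluminium tear bar, 90 mm high, stands along the far side at x = 82 mm
- shaft_end (a point): Middle of the end face of the shaft's free end, 178 mm from the holder's centre along the holder's -y; axes as the holder
- hub (a point): Middle of the outer face of the roll's grey plastic hub (56 mm diameter), on the shaft axis. The face looks along -y to the free end. The brown paper roll behind it is 120 mm in diameter, 150 mm long and starts 6 mm farther in; axes as the holder
- collar (a joint): Gap in m between the hub and the steel set collar on the shaft (0 = touching; slides out to 0.075 toward the free end). The collar is a ring 54 mm across, 32 mm wide along the shaft, keyed to a flat on the shaft so that it slides (about 5 N of drag) but cannot turn. Its flat side that looks to the free end, or the boss's side there, can be pushed
- socket_mouth (a point): Centre of the mouth of the hexagon socket in the collar's cap screw, 39 mm from the shaft axis, midway along the collar. z points out along the screw's axis, 35 degrees from vertical, leaning to the holder's -x; y is the holder's y. The screw sits in a round boss 32 mm across whose rim is 5 mm above the mouth; counterbore 23.6 mm. Rides with the collar
- socket_floor (a point): Middle of the socket's floor, 12 mm below its mouth; axes as socket_mouth, not turning with the screw. Hexagon 12.8 mm across flats for the 12 mm key, mouth chamfered 1.5 mm. How the hexagon stands about the axis (it repeats every 60 degrees) is not given and differs each time: the key drops in only when within about 6 degrees of it, else it stops at the mouth
- screw (a joint): Turn of the cap screw in rad, growing clockwise as one looks into the socket (tightening). Slack at 0.05 to 0.4, with a drag of about 0.1 N m; at 1.5 it comes up hard: the torque climbs sharply, 0.4 N m is plenty, and the collar is locked. This value does not tell how the hexagon stands
- key_large_grip (a point): Centre of the black handle of the largest T-handle hex key, the one that fits: 12 mm across flats. It stands upright in the rack. Crossbar 96 (x) x 18 (y) x 24 (z) mm; shank end 134 mm from here along -z; z points up the shank, a corner of the hexagon lies on +x, flats face +-y. Mass 0.18 to 0.28 kg
- key_large_tip (a point): Middle of the end face of that key's shank (1.2 mm chamfer), same axes
- rack: Plywood block 58 (x) x 200 (y) x 62 (z) mm, fixed, origin on the counter under its centre, with three holes 50 mm deep in a row along y: the large key's at y = -66 mm, the medium key's (11 mm diameter) at y = 4 mm, the small key's (8.6 mm) at y = 66 mm
- rack_hole (a point): Mouth of the large key's hole, 20 mm diameter, chamfered 2 mm, in the rack's top face 62 mm up; the floor lies 50 mm below
- key_medium_grip (a point): bystander: centre of the handle of the 8 mm key in the same rack, handle 76 x 15 x 20 mm, centre 112 mm above its tip
- key_small_grip (a point): bystander: centre of the handle of the 6 mm key in the same rack, handle 62 x 13 x 17 mm, centre 96.5 mm above its tip
- calculator: bystander: black desk calculator, 150 x 105 x 20 mm; origin under its centre
- ledger: bystander: green hardback account book lying flat, 200 x 145 x 18 mm; origin under its centre
- paper_cup: bystander: white drinking cup with a lid, 76 mm across, 92 mm tall; origin under its centre
- jar: bystander: amber glass jar with a brass cap, 72 mm across, 105 mm tall; origin under its centre
- spare_collar: bystander: a plain steel ring lying flat, 54 mm across, 32 mm tall; origin under its centre
- tape_roll: bystander: roll of brown parcel tape lying flat, open in the middle, 96 mm across, 24 mm tall; origin under its centre
Mind the look-alikes: they are no part of the job. Several things have the shape of the rack; the one meant has the colours described above.

How it is judged (in metres and radians):
On the way, in this order (a step that is already met when the one before it is completed fails the run):
1. the collar touches the roll's hub (gap under 3 mm), the screw still slack (value of joint collar below 0.003 m and value of joint screw below 0.7 rad), for 0.2 s.
2. the key stands fully home in the socket (within 3 mm of the floor, in line with the screw) before the screw has been turned (all of step 1 and distance between key_large_tip and socket_floor below 0.003 m and angle between the z axis of key_large_grip and the z axis of socket_floor, either way round below 0.1 rad), for 0.25 s.
3. the screw is turned up hard with the key still home (within 4 mm of the floor) and the collar still against the hub (value of joint collar below 0.003 m and value of joint screw above 1.38 rad and distance between key_large_tip and socket_floor below 0.004 m), for 0.1 s.
At the end, for the whole second after the job is handed in: The collar touches the roll's hub (gap under 3 mm), the screw is tight (joint above 1.38 rad, its stop is at 1.5), and the large key stands at rest and upright (within 7 degrees) in its own hole of the rack, its tip within 6 mm of the hole's floor (value of joint collar below 0.003 m and value of joint screw above 1.38 rad and z of key_large_tip in the frame of rack below 0.018 m and x of key_large_tip in the frame of rack between -0.008 and 0.008 m and y of key_large_tip in the frame of rack between -0.074 and -0.058 m and angle between key_large_grip's own z axis and vertical below 0.12 rad and linear speed of key_large below 0.02 m/s).
It fails at once if another key is pulled or knocked out of its place (its handle moved more than 25 mm) (distance of any of key_medium_grip, key_small_grip from where it was at the start of the episode above 0.025 m).
It fails at once if something else on the counter is pushed more than 30 mm (distance of any of calculator, ledger, paper_cup, jar, spare_collar, tape_roll from where it was at the start of the episode above 0.03 m).
It also fails if it takes over 72 s, if anything falls off the work surface, if the arm or the gripper's body presses on something with over 40 N, if the wrist force passes 120 N, or if a joint passes its speed limit or range.

### The arm

A 6-joint arm with a two-finger parallel gripper is mounted at the origin on the work surface. World frame = base frame: x ahead of the robot, y to its left, z up, the work surface at z = 0. Lengths are in mm, angles in rad, forces in N, time in s.
With the tool pointing down it reaches from about 375 to 925 mm from the base axis. Payload 5.7 kg.
Tool frame: the origin (TCP) lies midway between the tips of the shut fingers; the grasp point (between the pads) lies bot.grip_point_offset behind it (bot.grip_point_offset is the distance from the TCP to the grasp point, in mm); x points along the fingers, z is the direction in which the jaws open and shut, and the axes are right-handed (so a half turn about x gives the same grasp; the last joint's range is limited). The gripper opens to 85 mm and grips with 20 to 120 N. Pads are 22 mm wide; open, the fingers measure 114 mm over their backs; the gripper's body (76 mm by 85 mm) begins 54 mm behind the grasp point. The pads swing forward as they close: fully open they stand 13 mm farther back than shut.
Start: joints at [-1.349, 0.359, 1.51, -0, 1.272, -0.115], TCP at [198.265, -566.263, 231.267] pointing down, gripper open.
Joint ranges: [-2.97, 2.97], [-1.01, 2.36], [0.21, 2.38], [-0.96, 4.11], [0.2, 2.71], [-2.98, 2.98]. Speed limits (rad/s): [2.39, 2.39, 3.14, 3.14, 3.14, 3.14].

### API

Orientations are given as [roll, pitch, yaw] about the fixed x, y, z axes, in that order (R = Rz(yaw) Ry(pitch) Rx(roll)).
In Python, from bench import readout, grab_frame, bot gives the robot as it stands.
- The arm moves only by the tool drive_tool, never from a script. Its argument "rows" is one flat list of numbers, 7 for each row, row after row: the shift along the tool's x, y, z in m, then the turn, a rotation vector about the tool's x, y, z in rad, then the opening, from -1 (shut) to 1 (fully open). A call has 1 to 8 rows; each row is the pose to reach, as a shift and turn from the pose measured when the call began, along the tool's axes at that moment; what a row does not reach only later rows make up. A row lasts 1/8 s, in which the tool goes at most 62.5 mm and 10.7 degrees, less where a joint would pass 70% of its speed; a pose out of reach is approached as far as the arm can. A call with a gripper value outside its range is refused whole. The fingers move at their own pace and stop on an object; the grip force is fixed at half the most. Time passes only in rows, so rows that repeat a pose let the fingers close. It gives the time, the measured TCP pose, the force and the opening at its end, in the units of the state.
- readout.get_state(): the state, without advancing time (a new reading comes with each control period).
- grab_frame(name): name is "side" or "top"; returns a dict with "frame" (400x640x3 uint8, red, green, blue), "fx", "fy", "cx", "cy" (pixels), "k1" (the pictures are not rectified: a ray, as slopes to the right and down, at radius r is drawn at 1 + k1 r^2 times it, then the intrinsics apply), "R" (3x3) and "t" (3): a world point X has camera coordinates R X + t. Camera axes: x right, y down, z forward; pixel columns grow to the right and rows downward; lengths in mm; the calibration is good to about 2 mm. A picture is of the moment at which its call begins. There is no depth.
- bot.job_done(): hands the job in, once; it reports no verdict.
The state is a dict: "time": time; "qpos": joint angles; "qd": joint speeds; "tau": joint torques, N m; "tcp_pos": TCP position; "tcp_rot": TCP orientation; "force": force on the tool from outside, world axes, zero at the start; "wrist_torque": the same for the moment, N m; "width": finger opening in mm.
Only numpy, scipy, OpenCV 4.12 (cv2) and the standard library are available. Lean on these libraries where they do the work, as an engineer would, in place of code of your own. Each camera call takes 0.05 s, during which the arm holds its last target.

## Working session

There is one attempt and no reset: what is moved stays moved. The work goes in short steps, Python scripts to look and compute and a tool call to move; the robot and the scene stay as the last step left them, time stands still between calls to the robot, and variables do not carry over. Pictures are saved under pics/ and viewed, and the job is handed in when it is done.

Besides the shell and the picture viewer there is one more tool, called by a JSON object that holds its "op" and its "data". drive_tool: Moves the arm, as the interface text tells. Its arguments: {"type":"object","properties":{"rows":{"type":"array"}},"required":["rows"]}

```bash
ls; mkdir -p pics
python3 - <<'E'
from bench import readout, grab_frame, bot
import cv2
print(readout.get_state(), bot.grip_point_offset)
for n in("side","top"):
    f=grab_frame(n); cv2.imwrite(f"pics/{n}0.png",f["frame"][:,:,::-1]); print({k:v for k,v in f.items() if k!="frame"})
E
```

```text
pics
{'time': 0.0, 'qpos': array([-1.34911379e+00,  3.59543517e-01,  1.51148123e+00, -1.49761486e-05,
        1.27251633e+00, -1.15127179e-01]), 'qd': array([ 0.00101742,  0.00141653, -0.00065872, -0.00052539, -0.00117134,
       -0.00065324]), 'tau': array([ 2.83895060e-03, -5.27611113e+01, -2.78619987e+01,  1.54521695e-04,
        1.34274771e-02,  2.06756800e-05]), 'tcp_pos': array([ 198.10038047, -565.59442004,  230.41211237]), 'tcp_rot': array([3.03380784, 1.56884785, 1.79982564]), 'force': array([ 0.04119632, -0.37545924, -0.24307975]), 'wrist_torque': array([0.04545093, 0.02730178, 0.00051083]), 'width': 85.5609613504873} 18.700000000000003
{'fx': 379.6862390030581, 'fy': 379.6862390030581, 'cx': 318.1390160504563, 'cy': 202.41308168880175, 'k1': -0.05583683165728377, 'R': array([[-0.86873615, -0.49504497,  0.01509914],
       [-0.26731622,  0.44300284, -0.85573975],
       [ 0.4169407 , -0.7474483 , -0.51718613]]), 't': array([427.78600627, 256.45091009, 883.37648654])}
{'fx': 515.0245853117966, 'fy': 515.0245853117966, 'cx': 315.07038521009576, 'cy': 188.49723764006808, 'k1': -0.12140519258981958, 'R': array([[-2.15466296e-02, -9.99760225e-01, -3.90334108e-03],
       [-9.84501613e-01,  2.18971356e-02, -1.74003132e-01],
       [ 1.74046882e-01,  9.36645447e-05, -9.84737363e-01]]), 't': array([ -42.25792266,  528.33551964, 1526.34322647])}
```

View pics/side0.png

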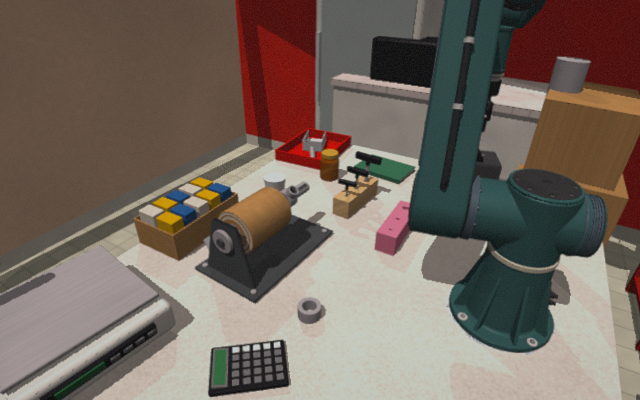

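View pics/top0.png

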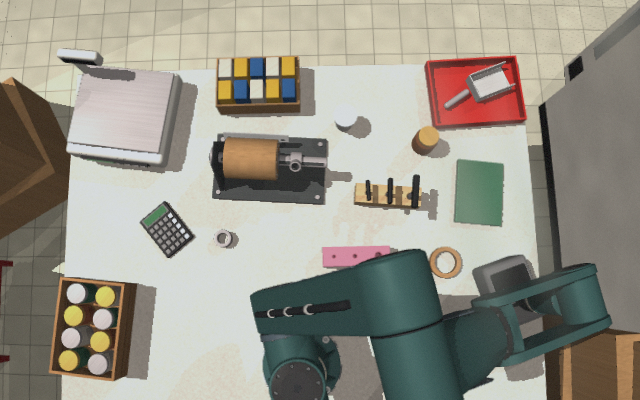

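The side picture shows the holder at about (265,230), with the collar and boss near (293,193), and the wooden rack at (355,195) with the largest key farthest right-up at (368,158). In the top picture the collar boss is at (295,162) and the rack at (388,195), with the large key at (416,190).

```bash
cat > h.py <<'E'
import numpy as np, cv2, time
from scipy.optimize import least_squares
from scipy.spatial.transform import Rotation as Ro
from bench import readout, grab_frame, bot
def proj(f,X):
    X=np.atleast_2d(X); c=X@f["R"].T+f["t"]; s=c[:,:2]/c[:,2:]; r2=(s**2).sum(1,keepdims=True)
    s=s*(1+f["k1"]*r2); return s*[f["fx"],f["fy"]]+[f["cx"],f["cy"]]
def ray(f,p):
    d=(np.array(p,float)-[f["cx"],f["cy"]])/[f["fx"],f["fy"]]; s=d.copy()
    for _ in range(20): s=d/(1+f["k1"]*(s@s))
    o=-f["R"].T@f["t"]; v=f["R"].T@np.array([s[0],s[1],1]); return o,v/np.linalg.norm(v)
def atz(f,p,z):
    o,v=ray(f,p); return o+v*(z-o[2])/v[2]
def tri(fs,ps):
    A=np.zeros((3,3));b=np.zeros(3)
    for f,p in zip(fs,ps):
        o,v=ray(f,p);M=np.eye(3)-np.outer(v,v);A+=M;b+=M@o
    X=np.linalg.solve(A,b); return X,[proj(f,X)[0]-p for f,p in zip(fs,ps)]
def crop(f,x0,y0,x1,y1,s,name,pts=None):
    im=f["frame"][y0:y1,x0:x1,::-1]; im=cv2.resize(im,None,fx=s,fy=s,interpolation=cv2.INTER_CUBIC).copy()
    if pts is not None:
        for p in np.atleast_2d(pts): cv2.circle(im,(int((p[0]+.5-x0)*s),int((p[1]+.5-y0)*s)),2,(255,0,255),-1)
    st=10
    for x in range((x0//st+1)*st,x1,st):
        cv2.line(im,(int((x-x0)*s),0),(int((x-x0)*s),6),(0,0,255),1); cv2.putText(im,str(x),(int((x-x0)*s)-10,16),0,.35,(0,0,255),1)
    for y in range((y0//st+1)*st,y1,st):
        cv2.line(im,(0,int((y-y0)*s)),(6,int((y-y0)*s)),(0,0,255),1); cv2.putText(im,str(y),(8,int((y-y0)*s)+4),0,.35,(0,0,255),1)
    cv2.imwrite("pics/"+name,im)
def save(f,n): np.savez(n,**f)
def load(n): d=np.load(n); return {k:d[k] for k in d.files}
E
python3 - <<'E'
from h import *
s=grab_frame("side");t=grab_frame("top");save(s,"s0.npz");save(t,"t0.npz")
crop(s,190,140,420,300,3.4,"s1.png");crop(t,205,125,435,215,3.4,"t1.png")
E
```

```text
(no output)
```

View pics/s1.png

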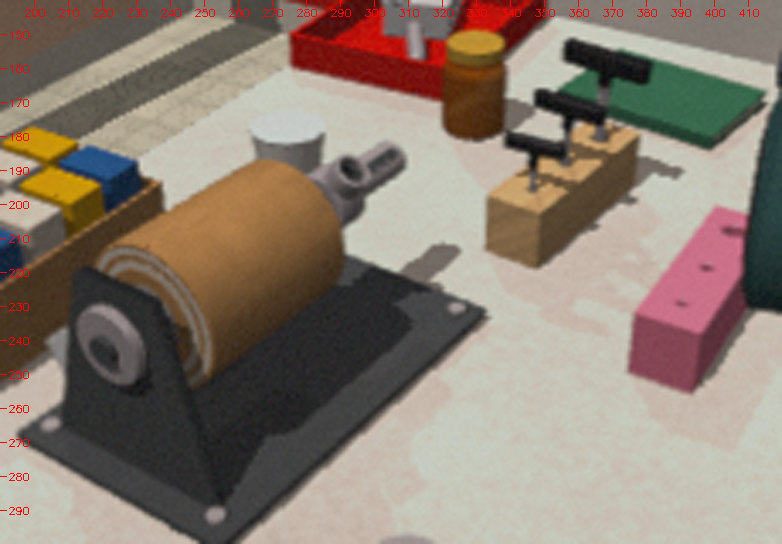

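View pics/t1.png

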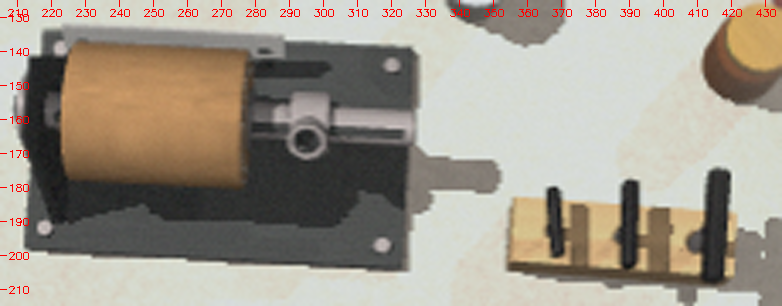

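Run:
```python
from h import *
s=load("s0.npz");t=load("t0.npz")
crop(s,270,175,325,215,14,"s2.png");crop(s,325,145,400,225,7.5,"s3.png")
crop(t,270,140,335,180,12,"t2.png");crop(t,350,165,435,215,9,"t3.png")
```

```text
(no output)
```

View pics/s2.png

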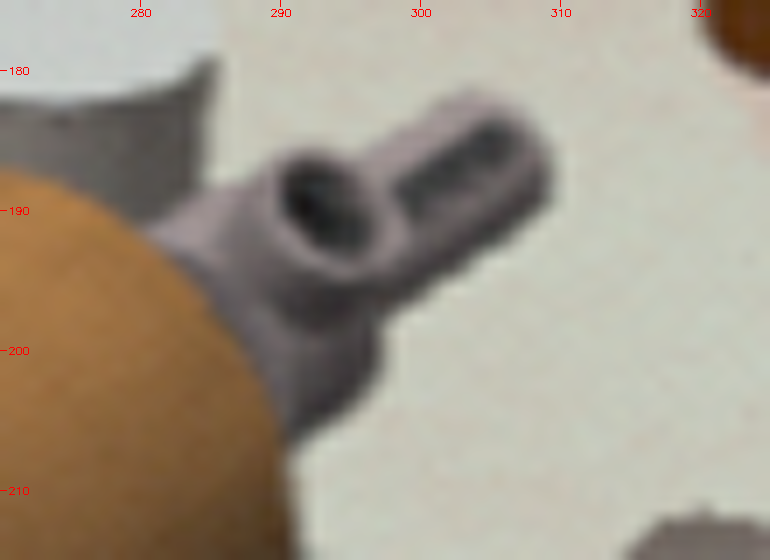

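View pics/s3.png

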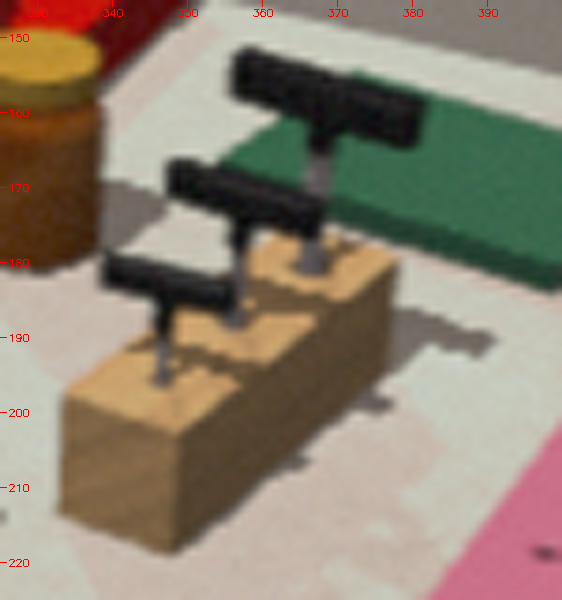

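View pics/t2.png

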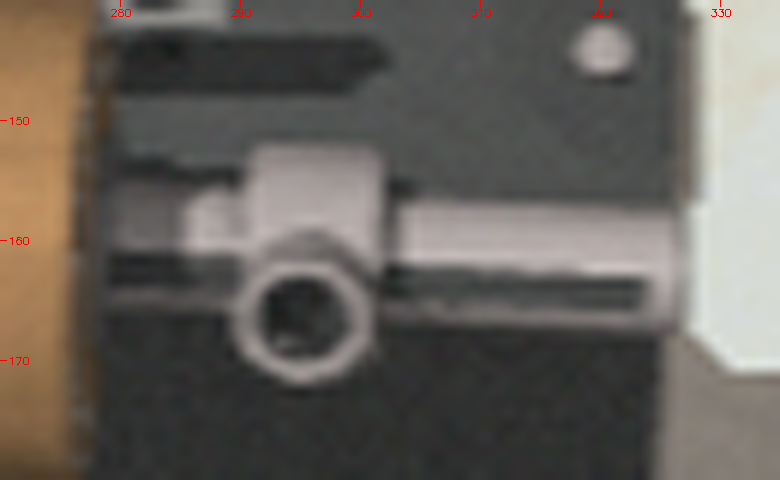

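View pics/t3.png

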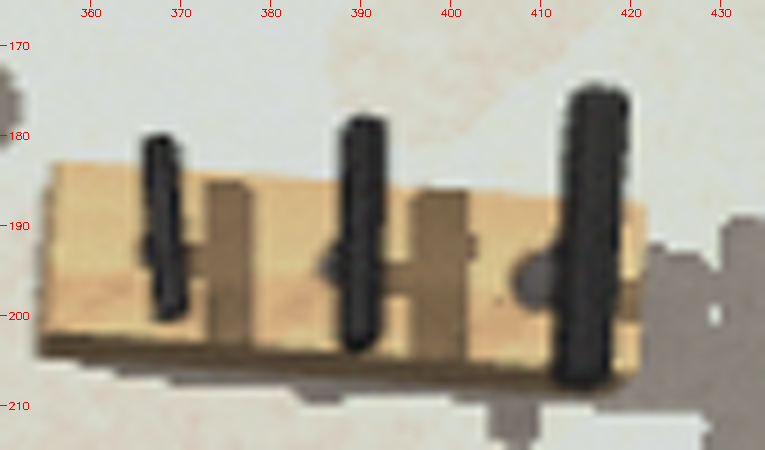

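```bash
cat > fit.py <<'E'
from h import *
s=load("s0.npz");t=load("t0.npz")
def fit(obs,P0,n=3):
    # obs: (cam, local pt fn(p), px)
    def res(p): 
        out=[]
        for c,l,px in obs:
            q=l(p) if callable(l) else np.array(l,float)
            a=p[2];X=np.array([np.cos(a)*q[0]-np.sin(a)*q[1]+p[0],np.sin(a)*q[0]+np.cos(a)*q[1]+p[1],q[2]+(p[4] if len(p)>4 else 0)])
            out+=list(proj(c,X)[0]-(np.array(px)-.5))
        return np.array(out)
    r=least_squares(res,P0,loss="soft_l1",x_scale=np.array([10,10,.1,10,10])[:len(P0)]);return r.x,res(r.x).reshape(-1,2)
R=[(t,(29,100,62),(356,183)),(t,(29,-100,62),(421.5,187.5)),(t,(-29,100,62),(354.5,202)),(t,(-29,-100,62),(420,206.5)),
(s,(-29,100,62),(348.6,202.9)),(s,(29,100,62),(333.4,197.7)),(s,(-29,-100,62),(378,179.9)),(s,(-29,100,0),(348.3,219)),(s,(29,100,0),(333,213.3))]
p,e=fit(R,[530,-200,0]);print("rack",p.round(3));print(e.round(1).tolist())
a=p[2];print("hole",p[0]+66*np.sin(a),p[1]-66*np.cos(a))
K=[(t,(48,0,6),(416,174.5)),(t,(-48,0,6),(414.3,208)),(s,(48,0,0),(356.1,154.3)),(s,(-48,0,0),(381,161.3))]
p,e=fit(K,[530,-266,0,0,150]);print("key",p.round(3));print(e.round(1).tolist())
S,C=np.sin(np.radians(35)),np.cos(np.radians(35))
def rim(p): return np.array([-44*S,p[3],130+44*C])
H=[(t,(105,-175,14),(327.1,138.5)),(t,(-105,-175,14),(325,204.4)),(t,(-105,175,14),(212.6,197.9)),
(s,(105,175,14),(195.9,267.4)),(s,(-105,-175,14),(333.2,232.1)),(t,(0,-178,130),(326.5,162)),(t,rim,(294.8,166)),(s,rim,(293.4,190))]
p,e=fit(H,[600,0,0,-90]);print("holder",p.round(3));print(e.round(1).tolist())
print(tri([s,t],[np.array([293.4,190])-.5,np.array([294.8,166])-.5]))
E
python3 fit.py
```

```text
rack [ 5.01818e+02 -2.72281e+02 -9.00000e-02]
[[-0.4, 0.2], [-0.3, 0.1], [-0.0, 0.1], [0.5, -0.0], [0.4, -0.2], [-0.1, -0.6], [0.5, -1.2], [-0.4, 0.3], [-0.4, 0.2]]
hole 495.85351479727876 -338.01076415290646
key [ 4.96072e+02 -3.37731e+02 -1.05000e-01 -5.91000e-01  1.46373e+02]
[[-0.0, 0.2], [-0.0, -0.3], [-0.1, -0.2], [0.2, 0.2]]
holder [ 6.02362e+02  8.81910e+01 -6.50000e-02 -8.55300e+01]
[[-0.2, -0.2], [-0.8, -0.7], [-0.4, 0.9], [-0.9, -1.0], [0.5, -2.8], [0.7, 0.3], [-0.3, 0.8], [0.1, -0.5]]
(array([573.49550226,   3.46114809, 163.7079568 ]), [array([-0.30591393, -0.07054514]), array([0.13747096, 0.26726933])])
```

```bash
cat > ov.py <<'E'
from h import *
def hold2w(p,L):
    L=np.atleast_2d(L);a=p[2];c,s_=np.cos(a),np.sin(a)
    return np.c_[c*L[:,0]-s_*L[:,1]+p[0],s_*L[:,0]+c*L[:,1]+p[1],L[:,2]]
def model(p):
    S,C=np.sin(np.radians(35)),np.cos(np.radians(35));th=np.linspace(0,2*np.pi,40)
    ax=np.array([-S,0,C]);e1=np.array([C,0,S]);e2=np.array([0,1.,0]);o=np.array([0,p[3],130])
    cir=lambda h,r:o+ax*h+r*(np.cos(th)[:,None]*e1+np.sin(th)[:,None]*e2)
    yc=lambda y,r:np.c_[r*np.cos(th),0*th+y,130+r*np.sin(th)]
    ln=lambda a,b:np.linspace(a,b,60)
    c=[(105,-175,14),(-105,-175,14),(-105,175,14),(105,175,14)]
    L=[cir(44,16),cir(44,11.8),yc(-178,16),yc(p[3]-16,27),yc(p[3]+16,27)]+[ln(np.array(c[i],float),np.array(c[(i+1)%4],float)) for i in range(4)]
    return hold2w(p,np.vstack(L))
E
python3 - <<'E'
from ov import *
s=load("s0.npz");t=load("t0.npz")
p=[602.362,88.19,-.065,-85.53]
m=model(p)
crop(s,190,170,345,310,5,"s4.png",proj(s,m));crop(t,205,125,335,215,6,"t4.png",proj(t,m))
E
```

```text
(no output)
```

View pics/s4.png

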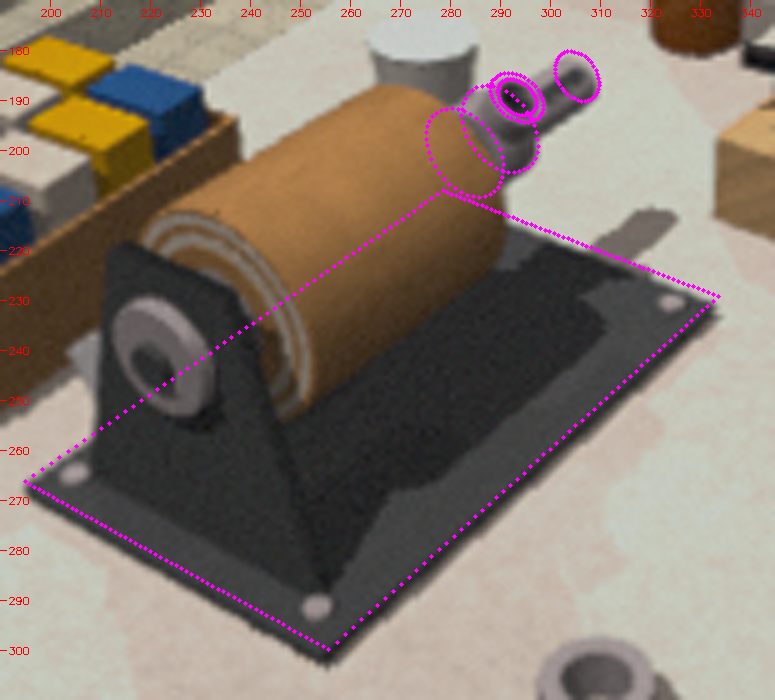

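View pics/t4.png

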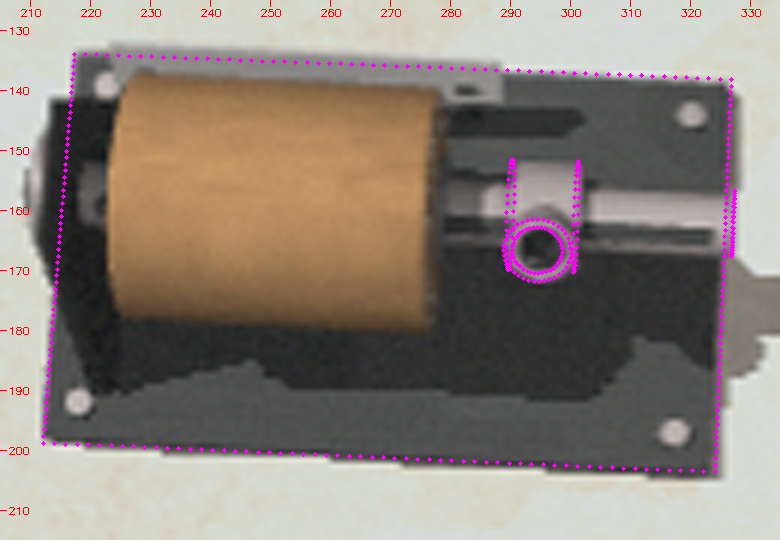

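Run:
```python
from h import *
print([a for a in dir(bot) if a[0]!='_'],[a for a in dir(readout) if a[0]!='_'])
s=readout.get_state();print(Ro.from_euler('xyz',s['tcp_rot']).as_matrix().round(3),s['time'])
```

```text
['IKError', 'grip_point_offset', 'job_done'] ['get_state']
[[-0.     0.944  0.33 ]
 [ 0.001  0.33  -0.944]
 [-1.     0.    -0.001]] 0.2
```

```bash
cat >> h.py <<'E'
def cmd(pos,Rm,st=None):
    st=st or readout.get_state(); R0=Ro.from_euler('xyz',st['tcp_rot']).as_matrix()
    d=R0.T@(np.array(pos)-st['tcp_pos'])/1000; w=Ro.from_matrix(R0.T@Rm).as_rotvec()
    print("shift",d.round(4).tolist(),"rot",w.round(4).tolist())
def down(psi):
    x=np.array([0,0,-1.]);y=np.array([np.cos(psi),np.sin(psi),0]);return np.c_[x,y,np.cross(x,y)]
def show():
    s=readout.get_state();print("t",round(s['time'],2),"tcp",s['tcp_pos'].round(1),"F",s['force'].round(1),"T",s['wrist_torque'].round(2),"w",round(s['width'],1),"q",s['qpos'].round(3))
E
python3 - <<'E'
from ov import *
p=[602.362,88.19,-.065,-85.53]
X=hold2w(p,(-12,-132,230))[0];print(X)
cmd(X,down(np.pi/2-.065)); cmd([X[0],X[1],152],down(np.pi/2-.065))
E
```

```text
[581.81338155 -42.7517973  230.        ]
shift [0.0013, 0.5349, -0.3669] rot [-1.169, -0.001, -0.0008]
shift [0.0793, 0.5349, -0.3669] rot [-1.169, -0.001, -0.0008]
```

{"op": "drive_tool", "data": {"rows": [0,0.535,-0.367,-1.169,0,0,-1,0,0.535,-0.367,-1.169,0,0,-1,0,0.535,-0.367,-1.169,0,0,-1,0,0.535,-0.367,-1.169,0,0,-1,0,0.535,-0.367,-1.169,0,0,-1,0,0.535,-0.367,-1.169,0,0,-1,0,0.535,-0.367,-1.169,0,0,-1,0,0.535,-0.367,-1.169,0,0,-1]}}

```text
time: 1.2
tcp_pos: [494.8, -161.1, 231.4]
tcp_rot: [1.472, 1.57, 1.408]
force: [0.5, -0.3, 0.4]
width: -0.1
```

Run:
```python
from ov import *
p=[602.362,88.19,-.065,-85.53]
X=hold2w(p,(-12,-132,230))[0];show()
cmd(X,down(np.pi/2-.065)); cmd([X[0],X[1],152],down(np.pi/2-.065))
```

```text
t 1.2 tcp [ 494.8 -161.1  231.4] F [ 0.5 -0.3  0.4] T [-0.05 -0.03 -0.04] w -0.1 q [-4.480e-01  2.440e-01  1.680e+00  1.000e-03  1.218e+00 -3.840e-01]
shift [0.0015, 0.1238, 0.0792] rot [0.0005, 0.0001, -0.0008]
shift [0.0795, 0.1237, 0.0792] rot [0.0005, 0.0001, -0.0008]
```

{"op": "drive_tool", "data": {"rows": [0,0.124,0.079,0,0,0,-1,0,0.124,0.079,0,0,0,-1,0,0.124,0.079,0,0,0,-1,0.04,0.124,0.079,0,0,0,-1,0.06,0.124,0.079,0,0,0,-1,0.06,0.124,0.079,0,0,0,-1]}}

```text
time: 1.95
tcp_pos: [580.0, -42.0, 169.7]
tcp_rot: [2.829, 1.566, 2.765]
force: [-0.5, -0.2, 0.4]
width: -0.3
```

Run:
```python
from ov import *
p=[602.362,88.19,-.065,-85.53]
show()
s=grab_frame("side");t=grab_frame("top");save(s,"s1.npz");save(t,"t1.npz")
q=readout.get_state()["tcp_pos"]
crop(s,250,140,340,220,8,"s5.png",proj(s,q));crop(t,260,120,350,190,8,"t5.png",proj(t,q))
```

```text
t 1.95 tcp [580.  -42.  169.7] F [-0.5 -0.2  0.4] T [-0.01  0.04  0.03] w -0.3 q [-1.920e-01  3.960e-01  1.619e+00  1.000e-03  1.130e+00 -1.280e-01]
```

View pics/s5.png

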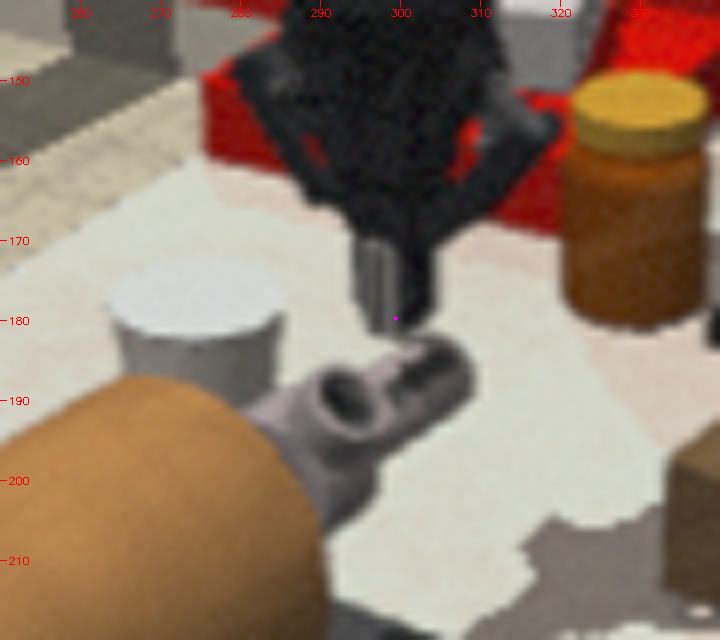

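View pics/t5.png

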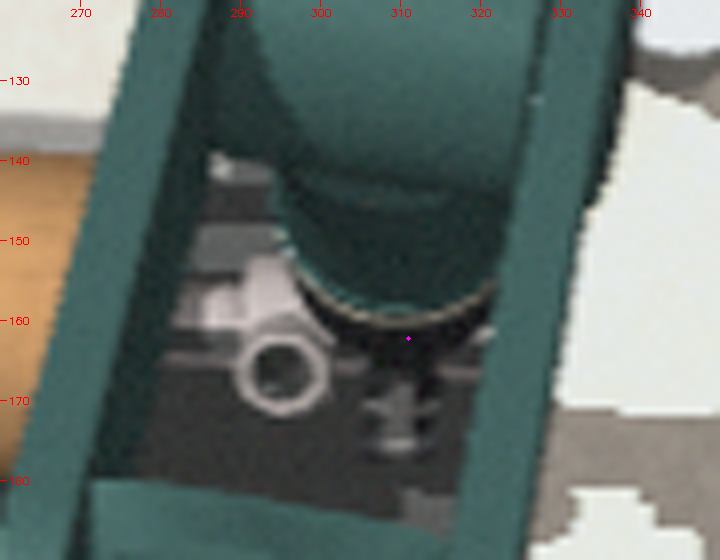

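{"op": "drive_tool", "data": {"rows": [0.017,0,0,0,0,0,-1,0.017,0.003,0.001,0,0,0,-1,0.017,0.01,0.001,0,0,0,-1,0.017,0.015,0.001,0,0,0,-1,0.017,0.02,0.001,0,0,0,-1,0.017,0.025,0.001,0,0,0,-1,0.017,0.03,0.001,0,0,0,-1,0.017,0.035,0.001,0,0,0,-1]}}

```text
time: 3.05
tcp_pos: [585.5, -8.6, 155.3]
tcp_rot: [-0.824, 1.569, -0.889]
force: [-0.8, -4.8, 1.1]
width: 0.1
```

Run:
```python
from ov import *
show()
```

```text
t 3.05 tcp [585.5  -8.6 155.3] F [-0.8 -4.8  1.1] T [-0.91  0.04  0.12] w 0.1 q [-1.320e-01  4.150e-01  1.630e+00 -1.000e-03  1.096e+00 -6.700e-02]
```

{"op": "drive_tool", "data": {"rows": [0,0.005,0,0,0,0,-1,0,0.009,0,0,0,0,-1,0,0.013,0,0,0,0,-1,0,0.016,0,0,0,0,-1,0,0.019,0,0,0,0,-1,0,0.021,0,0,0,0,-1]}}

```text
time: 3.8
tcp_pos: [586.8, 8.8, 155.5]
tcp_rot: [-1.384, 1.562, -1.446]
force: [-1.5, -18.4, 0.5]
width: 0.3
```

Run:
```python
from ov import *
show()
t=grab_frame("top");save(t,"t2.npz");s=grab_frame("side")
crop(s,250,140,340,220,8,"s6.png");crop(t,260,120,350,190,8,"t6.png")
```

```text
t 3.8 tcp [586.8   8.8 155.5] F [ -1.5 -18.4   0.5] T [-3.11  0.27  0.07] w 0.3 q [-0.097  0.417  1.626 -0.009  1.097 -0.031]
```

View pics/t6.png

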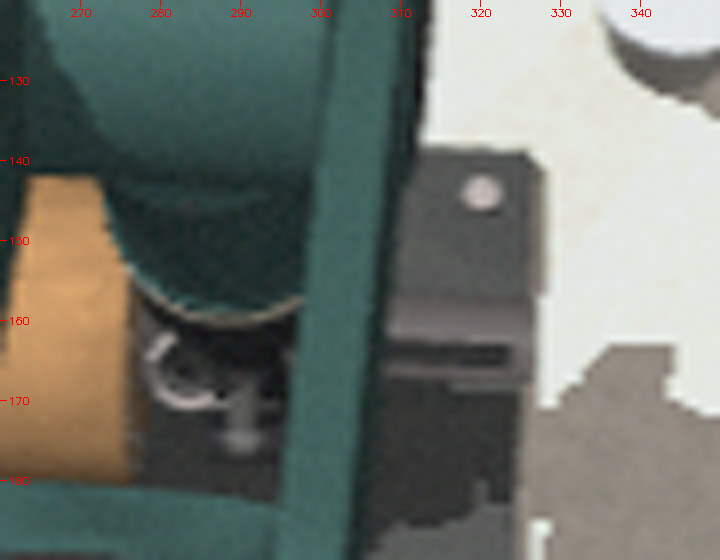

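{"op": "drive_tool", "data": {"rows": [0,0.006,0,0,0,0,-1,0,0.006,0,0,0,0,-1,0,-0.02,0,0,0,0,0,-0.03,-0.03,0,0,0,0,0,-0.1,-0.06,0,0,0,0,0.3,-0.1,-0.12,0,0,0,0,0.3,-0.1,-0.18,0,0,0,0,0.3,-0.1,-0.25,0,0,0,0,0.3]}}

```text
time: 4.9
tcp_pos: [571.9, -232.2, 258.3]
tcp_rot: [-1.19, 1.562, -1.252]
force: [0.5, -0.2, 0.3]
width: 55.5
```

Run:
```python
from ov import *
show()
t=grab_frame("top");save(t,"t2.npz");s=grab_frame("side");save(s,"s2.npz")
crop(s,255,165,325,215,11,"s7.png");crop(t,265,140,335,180,11,"t7.png")
```

```text
t 4.9 tcp [ 571.9 -232.2  258.3] F [ 0.5 -0.2  0.3] T [0.02 0.03 0.01] w 55.5 q [-0.494  0.359  1.441 -0.006  1.335 -0.43 ]
```

View pics/t7.png

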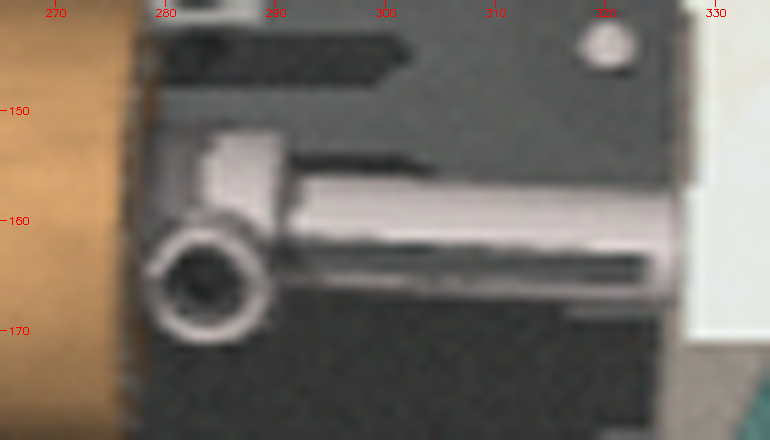

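View pics/s7.png

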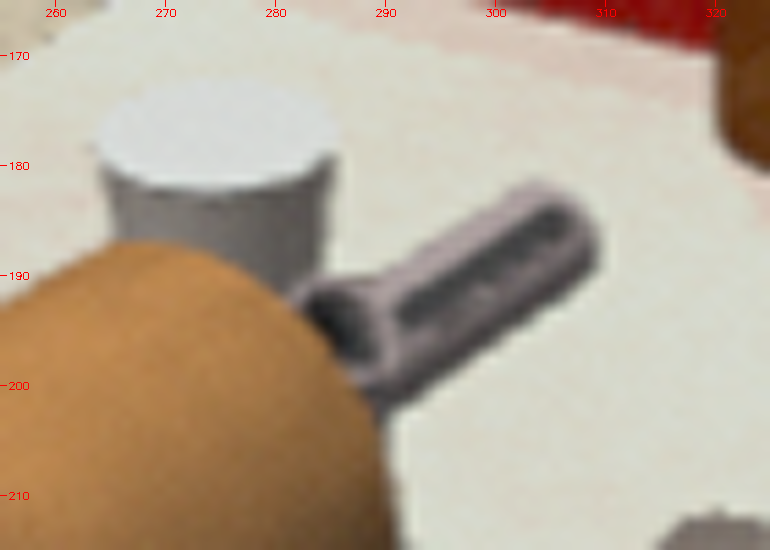

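Run:
```python
from ov import *
a=[]
for n,c in(("t0.npz",(294.5,165.5)),("t2.npz",(283.2,165.2)),("s0.npz",(293,189.5))):
    f=load(n); g=cv2.cvtColor(f["frame"],cv2.COLOR_RGB2GRAY).astype(np.float32)
    im=cv2.getRectSubPix(g,(16,16),c); im=np.clip((im-im.min())*3.2,0,255) ; a.append(cv2.resize(im,(256,256),interpolation=cv2.INTER_CUBIC))
fr=[]
for i in range(16):
    t=grab_frame("top")["frame"]; fr.append(cv2.cvtColor(t,cv2.COLOR_RGB2GRAY).astype(np.float32))
g=np.mean(fr,0);print(np.std(fr,0).mean()); np.save("avg.npy",g)
im=cv2.getRectSubPix(g,(16,16),(283.2,165.2)); im=np.clip((im-im.min())*3.2,0,255); a[1]=cv2.resize(im,(256,256),interpolation=cv2.INTER_CUBIC)
cv2.imwrite("pics/hex.png",np.hstack(a)); 
np.set_printoptions(linewidth=200);print(g[159:173,276:292].astype(int)); show()
```

```text
1.6855274
[[ 79  82  79  92 106 115 140 137 134 126 138 178 202 173 108 149]
 [ 78  79  83  84  81 107 141 136 131 123 113 114 160 172 116 158]
 [101  79  81  78 118 159 178 186 171 147 125  99 117 127  93 108]
 [100  78  73 115 166 148  99  91 103 148 163 133  88  78  60  68]
 [ 88  75  89 140 149  59  49  43  50  78 131 152 116  75  56  51]
 [ 81  70 129 152  72  43  43  50  50  52  90 139 136  76  73  74]
 [ 79  70  93  93  48  47  44  48  49  45  56 102 128 109  83  88]
 [ 79  69  91  94  63  63  34  36  48  52  66 107 129 109  69  57]
 [ 77  66  85 104  97  80  67  52  55  66  65 122 151 103  63  52]
 [ 76  63  67 116 134  81  79  82  82  75 105 149 136  73  62  52]
 [ 76  60  55  99 154 162 134 111 111 144 167 153 104  78  63  52]
 [ 80  61  56  54  79 134 175 186 180 167 138  82  54  53  53  54]
 [ 79  62  55  51  52  54  63  75  67  55  54  53  52  52  53  52]
 [ 85  62  55  52  52  53  53  53  53  54  53  52  53  52  52  53]]
t 5.8 tcp [ 571.6 -230.9  257.4] F [-0.6 -0.4  0.3] T [-0.03 -0.02 -0.02] w 55.7 q [-0.492  0.359  1.443 -0.007  1.335 -0.427][ WARN:0@46.010] global loadsave.cpp:1063 imwrite_ Unsupported depth image for selected encoder is fallbacked to CV_8U.
```

View pics/hex.png

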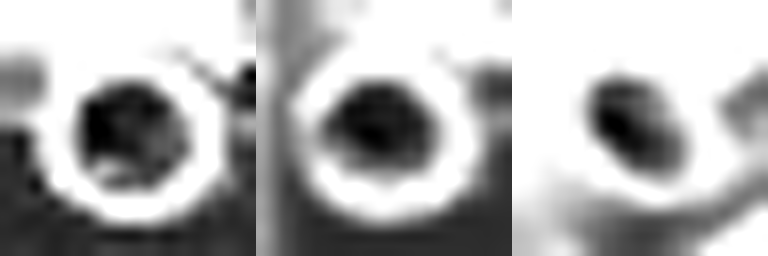

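Run:
```python
from ov import *
cmd([496,-338,205],down(-.1))
```

```text
shift [0.0533, -0.1112, -0.0689] rot [1.6082, 0.0078, 0.0052]
```

{"op": "drive_tool", "data": {"rows": [0.01,-0.111,-0.069,1.608,0.008,0.005,0.1,0.01,-0.111,-0.069,1.608,0.008,0.005,0.1,0.02,-0.111,-0.069,1.608,0.008,0.005,0.1,0.02,-0.111,-0.069,1.608,0.008,0.005,0.1,0.03,-0.111,-0.069,1.608,0.008,0.005,0.1,0.04,-0.111,-0.069,1.608,0.008,0.005,0.1,0.053,-0.111,-0.069,1.608,0.008,0.005,0.1,0.053,-0.111,-0.069,1.608,0.008,0.005,0.1]}}

```text
time: 6.8
tcp_pos: [495.2, -337.4, 204.1]
tcp_rot: [-1.992, 1.568, 2.723]
force: [0.2, 0.2, -0.0]
width: 47.0
```

Run:
```python
from ov import *
show();cmd([496,-338,127.5],down(-.1))
s=grab_frame("side");t=grab_frame("top")
q=readout.get_state()["tcp_pos"]
crop(s,320,90,430,210,5,"s8.png",proj(s,q));crop(t,350,130,460,240,5,"t8.png",proj(t,q))
```

```text
t 6.8 tcp [ 495.2 -337.4  204.1] F [ 0.2  0.2 -0. ] T [-0.01 -0.07  0.02] w 47.0 q [-7.130e-01  3.840e-01  1.543e+00 -1.000e-03  1.217e+00  8.570e-01]
shift [0.0766, 0.001, 0.0007] rot [0.1016, -0.0009, 0.0023]
```

View pics/s8.png

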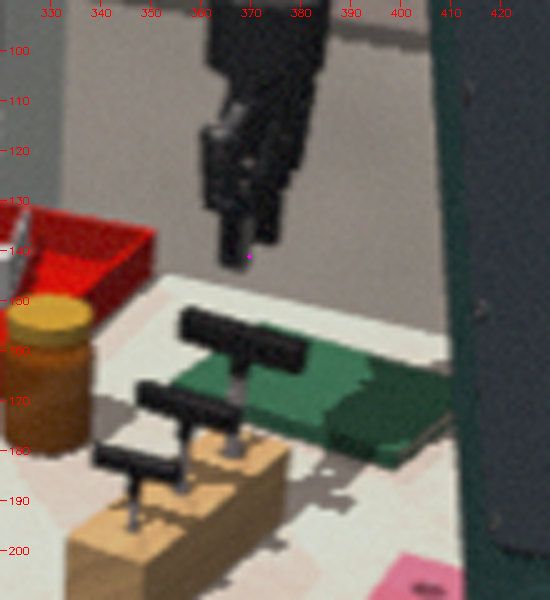

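The side picture shows the open fingers at about (370,143), centred over the large key's handle at (369,158). I descend and close.

{"op": "drive_tool", "data": {"rows": [0.03,0.001,0.001,0.1,0,0,0.1,0.055,0.001,0.001,0.1,0,0,0.1,0.077,0.001,0.001,0.1,0,0,0.1,0.077,0.001,0.001,0.1,0,0,0.1,0.077,0.001,0.001,0.1,0,0,-1,0.077,0.001,0.001,0.1,0,0,-1,0.077,0.001,0.001,0.1,0,0,-1,0.077,0.001,0.001,0.1,0,0,-1]}}

```text
time: 7.9
tcp_pos: [497.6, -339.5, 129.3]
tcp_rot: [0.658, 1.569, -1.006]
force: [-0.5, 0.3, 6.3]
width: 16.9
```

Run:
```python
from ov import *
show()
s=grab_frame("side");crop(s,320,90,430,210,5,"s9.png")
```

```text
t 7.9 tcp [ 497.6 -339.5  129.3] F [-0.5  0.3  6.3] T [0.01 0.01 0.01] w 16.9 q [-7.130e-01  4.660e-01  1.617e+00 -1.000e-03  1.056e+00  9.510e-01]
```

View pics/s9.png

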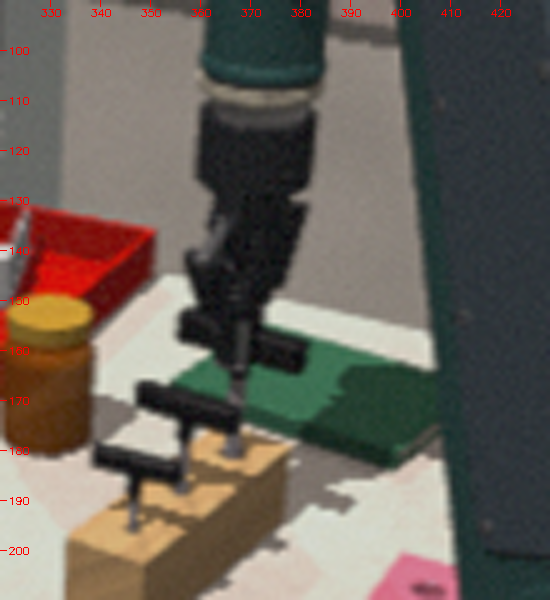

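{"op": "drive_tool", "data": {"rows": [-0.015,0,0,0,0,0,-1,-0.045,0,0,0,0,0,-1,-0.08,0,0,0,0,0,-1,-0.12,0,0,0,0,0,-1,-0.16,0,0,0,0,0,-1,-0.2,0,0,0,0,0,-1,-0.2,0,0,0,0,0,-1]}}

```text
time: 8.82
tcp_pos: [498.7, -340.2, 333.5]
tcp_rot: [0.88, 1.561, -0.784]
force: [0.4, -0.6, -2.4]
width: 17.0
```

```bash
cat >> ov.py <<'E'
S35,C35=np.sin(np.radians(35)),np.cos(np.radians(35))
def sock(yaw,al):
    Rz=Ro.from_euler('z',yaw).as_matrix()
    x=np.array([S35,0,-C35]);e1=np.array([C35,0,S35]);e2=np.array([0,1.,0])
    y=np.cos(al)*e1+np.sin(al)*e2
    return Rz@np.c_[x,y,np.cross(x,y)]
E
python3 - <<'E'
from ov import *
show()
s=grab_frame("side");t=grab_frame("top");save(s,"s3.npz");save(t,"t3.npz")
st=readout.get_state();R0=Ro.from_euler('xyz',st['tcp_rot']).as_matrix();q=st["tcp_pos"]
pts=[q+R0@np.array([117.3,0,0]),q+R0@np.array([-16.7,48,0]),q+R0@np.array([-16.7,-48,0])]
crop(s,300,60,430,200,5,"s10.png",proj(s,pts));crop(t,340,130,480,240,5,"t10.png",proj(t,pts))
p=[602.362,88.19,-.065,-54.5]
for b in (0,.5):
  r=atz(load("t2.npz"),np.array([283.7,165.5])-b,166);print(r)
print(hold2w(p,(-44*S35,-54.5,130+44*C35)))
E
```

```text
t 8.82 tcp [ 498.7 -340.2  333.5] F [ 0.4 -0.6 -2.4] T [-0.04 -0.05  0.01] w 17.0 q [-7.130e-01  2.870e-01  1.364e+00 -1.000e-03  1.482e+00  9.510e-01]
[574.46246293  33.89003549 166.        ]
[575.9510513   35.29780756 166.        ]
[[573.63792595  35.44436444 166.04268995]]
```

View pics/s10.png

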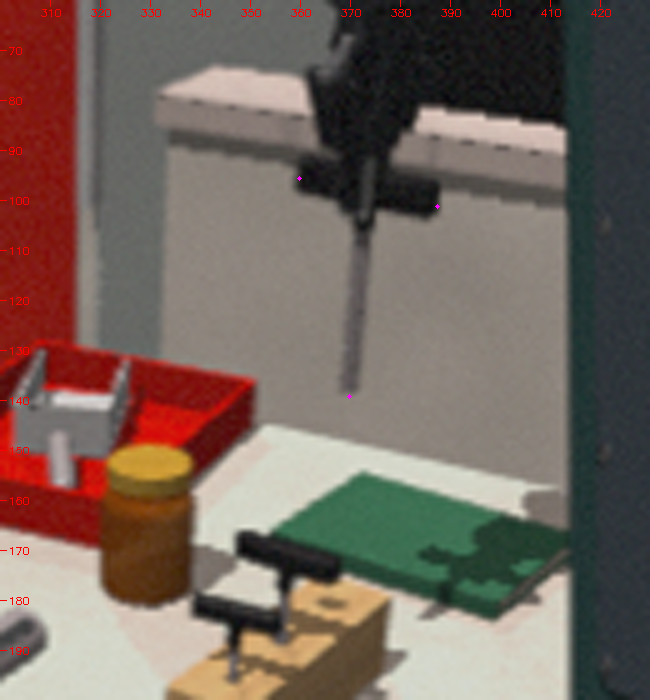

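View pics/t10.png

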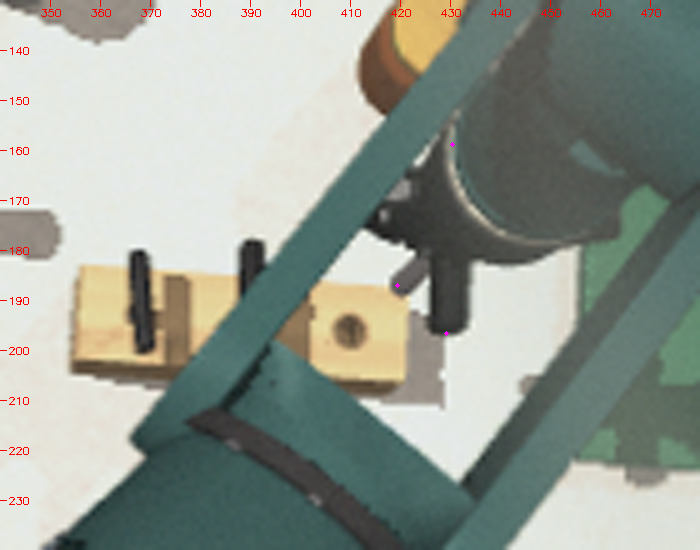

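Run:
```python
from ov import *
rim=np.array([575,35.2,166]);a=-sock(-.065,0)[:,0]
print(rim+a*192,rim+a*132)
cmd(rim+a*192,sock(-.065,1.9))
print(atz(load("t3.npz"),(409.5,195.5),62))
```

```text
[465.10588493  42.3531944  323.2771925 ] [499.44779589  40.11782115 274.12806985]
shift [0.0051, -0.067, -0.3765] rot [-1.8592, -0.5728, 0.424]
[ 496.63598134 -338.96715406   62.        ]
```

{"op": "drive_tool", "data": {"rows": [0,-0.067,-0.3,-1.859,-0.573,0.424,-1,0,-0.067,-0.3,-1.859,-0.573,0.424,-1,0,-0.067,-0.376,-1.859,-0.573,0.424,-1,0,-0.067,-0.376,-1.859,-0.573,0.424,-1,0,-0.067,-0.376,-1.859,-0.573,0.424,-1,0,-0.067,-0.376,-1.859,-0.573,0.424,-1,0,-0.067,-0.376,-1.859,-0.573,0.424,-1,0,-0.067,-0.376,-1.859,-0.573,0.424,-1]}}

```text
time: 9.93
tcp_pos: [462.7, 44.0, 325.5]
tcp_rot: [-0.089, 1.08, -0.31]
force: [0.8, -1.0, -3.1]
width: 17.1
```

Run:
```python
from ov import *
show()
rim=np.array([575,35.2,166]);a=-sock(-.065,0)[:,0]
cmd(rim+a*132,sock(-.065,1.9))
```

```text
t 9.93 tcp [462.7  44.  325.5] F [ 0.8 -1.  -3.1] T [0.12 0.44 0.03] w 17.1 q [ 0.096 -0.145  1.969 -0.244  0.877  0.431]
shift [0.0624, 0.0068, 0.0083] rot [-0.4482, -0.1443, 0.1012]
```

{"op": "drive_tool", "data": {"rows": [0,0,0,-0.448,-0.144,0.101,-1,0,0,0,-0.448,-0.144,0.101,-1,0.01,0.003,0.003,-0.448,-0.144,0.101,-1,0.035,0.007,0.008,-0.448,-0.144,0.101,-1,0.062,0.007,0.008,-0.448,-0.144,0.101,-1,0.062,0.007,0.008,-0.448,-0.144,0.101,-1,0.062,0.007,0.008,-0.448,-0.144,0.101,-1]}}

```text
time: 10.8
tcp_pos: [497.9, 40.6, 273.3]
tcp_rot: [-0.329, 0.963, -0.065]
force: [0.6, 0.7, -2.4]
width: 17.1
```

```bash
cat >> ov.py <<'E'
def look(k,reg=(260,150,320,205),reg2=(255,130,325,190),m=None,D=117.3):
    s=grab_frame("side");t=grab_frame("top");save(s,f"s{k}.npz");save(t,f"t{k}.npz")
    st=readout.get_state();R0=Ro.from_euler('xyz',st['tcp_rot']).as_matrix();q=st["tcp_pos"]
    pts=[q+R0@np.array([D,0,0])]+(list(m) if m is not None else [])
    crop(s,*reg,10,f"s{k}.png",proj(s,pts));crop(t,*reg2,10,f"t{k}.png",proj(t,pts))
    print("tip",pts[0])
E
python3 - <<'E'
from ov import *
show()
rim=np.array([575,35.2,166]);a=-sock(-.065,0)[:,0]
cmd(rim+a*132,sock(-.065,1.9))
th=np.linspace(0,2*np.pi,24)
Rs=sock(-.065,0);m=rim+11.8*(np.cos(th)[:,None]*Rs[:,1]+np.sin(th)[:,None]*Rs[:,2])
look(11,m=m)
E
```

```text
t 10.8 tcp [497.9  40.6 273.3] F [ 0.6  0.7 -2.4] T [ 0.04  0.55 -0.02] w 17.1 q [-0.051 -0.088  2.128 -0.018  0.494 -0.302]
shift [0.0003, -0.0009, 0.0015] rot [-0.0002, -0.003, -0.0007]
tip [565.96586225  36.23947453 178.69548726]
```

View pics/s11.png

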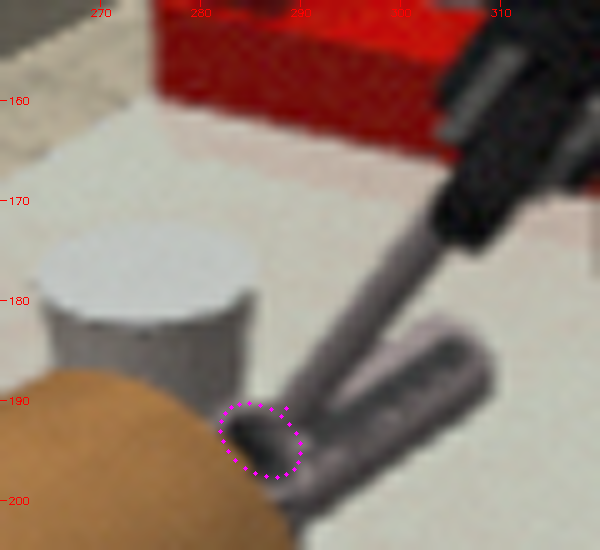

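View pics/t11.png

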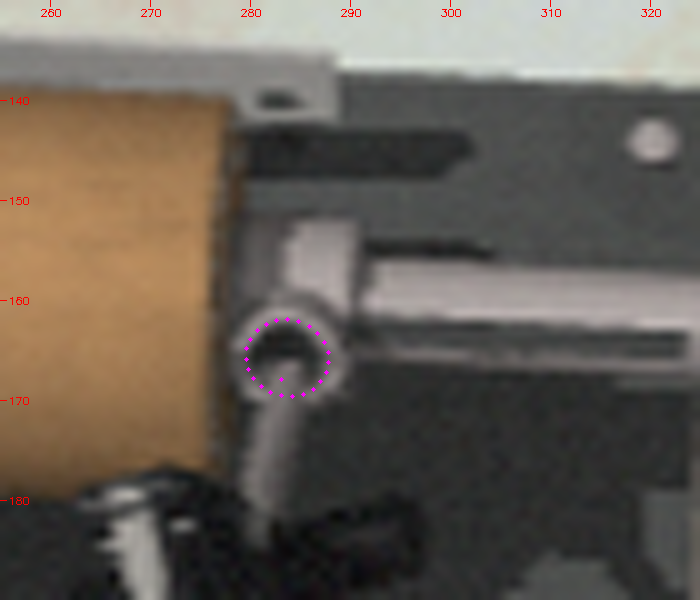

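{"op": "drive_tool", "data": {"rows": [0,-0.001,0.001,0,-0.003,0,-1,0.006,-0.001,0.001,0,-0.003,0,-1,0.012,-0.001,0.001,0,-0.003,0,-1,0.016,-0.001,0.001,0,-0.003,0,-1,0.019,-0.001,0.001,0,-0.003,0,-1,0.021,-0.001,0.001,0,-0.003,0,-1]}}

```text
time: 11.65
tcp_pos: [511.8, 39.2, 258.3]
tcp_rot: [-0.328, 0.957, -0.063]
force: [-11.9, 1.1, 10.7]
width: 17.2
```

```bash
cat >> ov.py <<'E'
RIM=np.array([575,35.2,166])
def rel(D=117.3):
    st=readout.get_state();R0=Ro.from_euler('xyz',st['tcp_rot']).as_matrix();B=sock(-.065,0)
    tip=st['tcp_pos']+R0[:,0]*D; v=B.T@(tip-RIM); r=B.T@R0
    print("depth below rim %.1f lat e1 %.1f, z %.1f"%tuple(v),"F tool",(R0.T@st['force']).round(1),"F sock",(B.T@st['force']).round(1),"T",(R0.T@st['wrist_torque']).round(2),"alpha",np.arctan2(-r[1,2]*0+r[2,1]*-1,r[1,1]).round(3),"tilt",np.arccos(np.clip(r[0,0],-1,1)).round(3))
E
python3 - <<'E'
from ov import *
show();rel()
look(12)
E
```

```text
t 11.65 tcp [511.8  39.2 258.3] F [-11.9   1.1  10.7] T [ 0.11  0.89 -0.03] w 17.2 q [-0.054 -0.041  2.136 -0.012  0.433 -0.309]
depth below rim 5.4 lat e1 1.4, z 0.0 F tool [-15.6   1.5  -3.3] F sock [-15.6  -3.7  -0.3] T [0.06 0.84 0.31] alpha 1.9 tilt 0.003
tip [579.12980797  34.92632941 162.49770928]
```

View pics/t12.png

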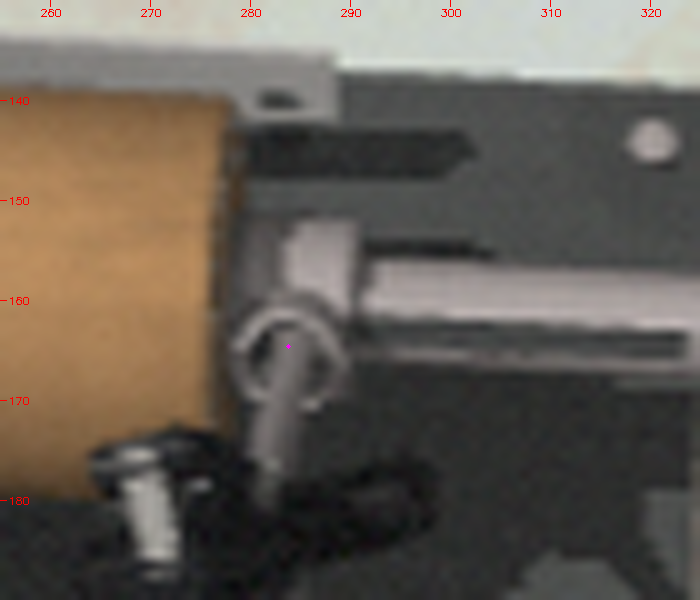

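View pics/s12.png

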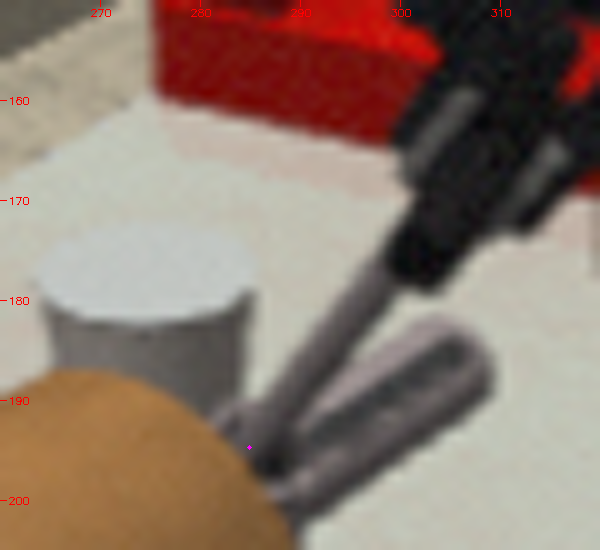

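{"op": "drive_tool", "data": {"rows": [0.001,0,0,0.05,0,0,-1,0.001,0,0,0.1,0,0,-1,0.001,0,0,0.15,0,0,-1,0.001,0,0,0.2,0,0,-1]}}

```text
time: 12.25
tcp_pos: [512.5, 39.5, 258.6]
tcp_rot: [-0.126, 0.955, -0.063]
force: [-9.3, 1.5, 7.8]
width: 17.2
```

Run:
```python
from ov import *
rel()
```

```text
depth below rim 5.5 lat e1 2.3, z -0.3 F tool [-11.8   1.3  -3. ] F sock [-11.8  -3.2  -0.9] T [-0.    0.62  0.45] alpha 1.699 tilt 0.005
```

Run:
```python
from ov import *
B=sock(-.065,0)
t=grab_frame("top");save(t,"t13.npz")
for nm,v in dict(farrim=(0,11.8,0),nearrim=(0,-11.8,0),keyfar=(5,6.2,0),centre=(0,0,0),keyfar2=(5,8.2,0)).items(): print(nm,(proj(t,RIM+B@np.array(v))[0]+.5).round(2))
crop(t,270,150,300,180,20,"t13.png")
g=cv2.cvtColor(t["frame"],cv2.COLOR_RGB2GRAY);print(g[155:176,278:292])
```

```text
farrim [283.77 161.98]
nearrim [283.71 169.65]
keyfar [283.9  163.14]
centre [283.74 165.83]
keyfar2 [283.91 162.49]
[[ 56  71  88  89  85 122 154 155 152 154 152 137  96  59]
 [ 61  76  94  89  90 123 157 157 162 159 160 142  98  78]
 [ 69  81  93  91  93 127 165 162 163 166 165 145  91  82]
 [ 67  81  93  95  91 114 146 162 168 165 169 144  89  88]
 [ 67  81  92  98 118 114 114 105 118 152 170 146  91 126]
 [ 69  71  68  91 120 115 110 103  94  99 135 147  99 133]
 [ 67  68 101 134 151 158 147 122 108  86 101 107  76  90]
 [ 62  99 140 122  88  82  92 125 139 112  73  68  46  55]
 [ 75 110 114  50  86 121 116 100 107 127 101  65  47  46]
 [109 129  58  56  94 117 114  92  84 118 114  66  59  63]
 [ 80  77  46  67 100 116 112  92  67  80 110  92  69  76]
 [ 77  79  52  94 117 114 107  82  57  56  86  91  59  49]
 [ 72  85  75  99 120 114  92  71  58  57  81  72  56  41]
 [ 56  92 104  91 118 112  94  67  52  72  82  65  54  44]
 [ 50  81 115 114 120 107  87  73  81  84  75  69  49  45]
 [ 43  46  74 105 115 101  82 105 115  59  47  50  44  45]
 [ 47  45  89 122 112  92  68  55  44  45  44  42  47  44]
 [ 33  37  93 121 106  87  66  55  46  45  47  46  46  44]
 [ 33  43  89 114  99  84  65  45  41  41  47  46  46  45]
 [ 50  27  49  83  97  74  58  45  47  47  42  46  41  42]
 [ 44  17  24  53  83  77  58  42  45  40  42  48  51  46]]
```

View pics/t13.png

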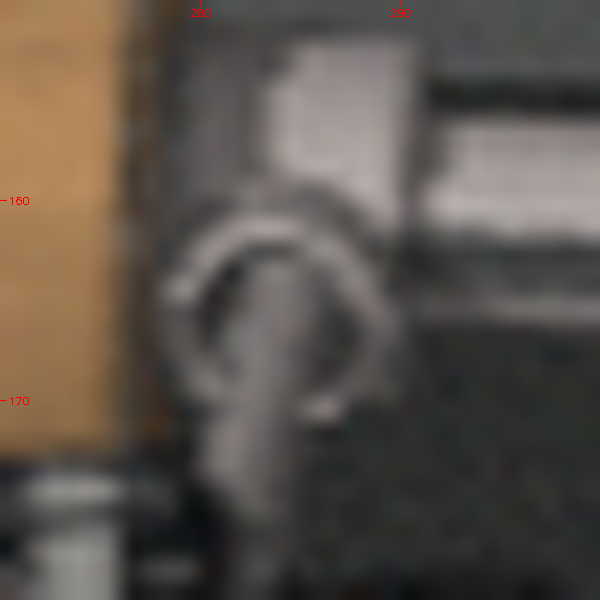

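{"op": "drive_tool", "data": {"rows": [0.001,0,-0.0015,0.05,0,0,-1,0.001,0,-0.0015,0.1,0,0,-1,0.001,0,-0.0015,0.15,0,0,-1,0.001,0,-0.0015,0.2,0,0,-1]}}

```text
time: 12.8
tcp_pos: [512.6, 39.7, 258.4]
tcp_rot: [0.079, 0.952, -0.062]
force: [-8.8, 2.9, 9.9]
width: 17.1
```

Run:
```python
from ov import *
rel()
```

```text
depth below rim 5.7 lat e1 2.7, z -0.6 F tool [-13.3   2.2  -1.7] F sock [-13.3  -1.6  -2.3] T [-0.17  0.58  0.48] alpha 1.495 tilt 0.008
```

```bash
cat >> ov.py <<'E'
def tgt(depth,e1,ez,al,D=117.3):
    B=sock(-.065,0);R=sock(-.065,al)
    tip=RIM+B@np.array([depth,e1,ez]); cmd(tip-R[:,0]*D,R)
E
python3 - <<'E'
from ov import *
rel();tgt(7,0.5,0,1.495);tgt(7,.5,0,1.3)
E
```

```text
depth below rim 5.7 lat e1 2.7, z -0.6 F tool [-13.3   2.2  -1.7] F sock [-13.3  -1.6  -2.3] T [-0.17  0.58  0.48] alpha 1.495 tilt 0.008
shift [0.0013, -0.0005, -0.0012] rot [-0.0, 0.0077, -0.0025]
shift [0.0013, -0.0005, -0.0012] rot [0.195, 0.0074, -0.0033]
```

{"op": "drive_tool", "data": {"rows": [0.001,-0.0005,-0.0015,0.05,0.0075,-0.003,-1,0.001,-0.0005,-0.0015,0.1,0.0075,-0.003,-1,0.001,-0.0005,-0.0015,0.15,0.0075,-0.003,-1,0.001,-0.0005,-0.0015,0.2,0.0075,-0.003,-1]}}

```text
time: 13.3
tcp_pos: [512.4, 39.7, 258.6]
tcp_rot: [0.278, 0.957, -0.063]
force: [-13.0, 3.3, 14.8]
width: 16.8
```

Run:
```python
from ov import *
rel();tgt(7,0.7,0,1.1)
```

```text
depth below rim 5.5 lat e1 2.1, z -0.5 F tool [-19.7   1.7  -2.9] F sock [-19.7  -2.3  -2.4] T [-0.12  0.84  0.2 ] alpha 1.294 tilt 0.004
shift [0.0015, -0.0007, -0.0009] rot [0.1937, 0.0029, -0.0021]
```

{"op": "drive_tool", "data": {"rows": [0.0005,-0.0007,-0.001,0.05,0.003,-0.002,-1,0.0005,-0.0007,-0.001,0.1,0.003,-0.002,-1,0.0005,-0.0007,-0.001,0.15,0.003,-0.002,-1,0.0005,-0.0007,-0.001,0.2,0.003,-0.002,-1]}}

```text
time: 13.8
tcp_pos: [512.2, 39.7, 258.8]
tcp_rot: [0.48, 0.958, -0.064]
force: [-6.6, 2.0, 7.4]
width: 16.9
```

Run:
```python
from ov import *
rel();tgt(7,0.7,0,.9)
```

```text
depth below rim 5.2 lat e1 1.9, z -0.5 F tool [-9.9  0.8 -1.8] F sock [-9.9 -1.3 -1.5] T [0.02 0.93 0.21] alpha 1.092 tilt 0.002
shift [0.0018, -0.0008, -0.0007] rot [0.192, 0.0016, -0.0019]
```

{"op": "drive_tool", "data": {"rows": [0.001,-0.0008,-0.001,0.05,0.002,-0.002,-1,0.001,-0.0008,-0.001,0.1,0.002,-0.002,-1,0.001,-0.0008,-0.001,0.15,0.002,-0.002,-1,0.001,-0.0008,-0.001,0.2,0.002,-0.002,-1]}}

```text
time: 14.3
tcp_pos: [512.0, 40.0, 258.4]
tcp_rot: [0.682, 0.958, -0.063]
force: [-9.4, 3.7, 9.6]
width: 17.1
```

Run:
```python
from ov import *
rel();tgt(7,0.7,0,.7)
t=grab_frame("top")
crop(t,270,150,300,180,20,"t14.png")
```

```text
depth below rim 5.4 lat e1 1.4, z -0.8 F tool [-13.4   0.9  -3.8] F sock [-13.4  -2.4  -3.1] T [-0.12  1.15  0.21] alpha 0.89 tilt 0.002
shift [0.0016, -0.0008, 0.0] rot [0.1904, 0.0005, -0.0017]
```

View pics/t14.png

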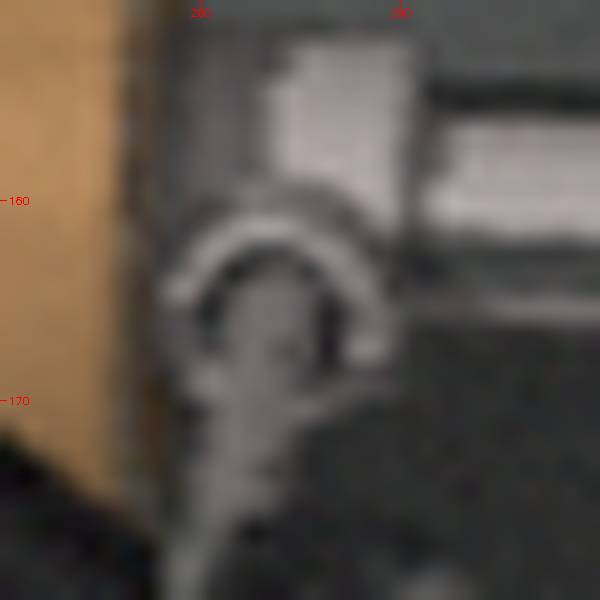

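{"op": "drive_tool", "data": {"rows": [-0.003,-0.0009,0.0007,0,0,-0.002,-1,-0.001,-0.0009,0.0007,0,0,-0.002,-1,0.001,-0.0009,0.0007,-0.03,0,-0.002,-1,0.0015,-0.0009,0.0007,-0.08,0,-0.002,-1,0.0015,-0.0009,0.0007,-0.13,0,-0.002,-1,0.0015,-0.0009,0.0007,-0.18,0,-0.002,-1]}}

```text
time: 15.1
tcp_pos: [512.8, 38.8, 258.0]
tcp_rot: [0.499, 0.958, -0.066]
force: [-12.2, 1.6, 13.3]
width: 17.0
```

Run:
```python
from ov import *
rel();tgt(7,1.4,0.3,1.25)
```

```text
depth below rim 6.2 lat e1 1.9, z 0.5 F tool [-17.9  -0.5  -2.5] F sock [-17.9  -2.5  -0.8] T [ 0.08  0.84 -0.38] alpha 1.07 tilt 0.002
shift [0.0008, -0.0, -0.0004] rot [-0.1796, 0.002, -0.0001]
```

{"op": "drive_tool", "data": {"rows": [0.001,0,-0.0005,-0.05,0.002,0,-1,0.001,0,-0.0005,-0.1,0.002,0,-1,0.001,0,-0.0005,-0.15,0.002,0,-1,0.001,0,-0.0005,-0.2,0.002,0,-1]}}

```text
time: 15.6
tcp_pos: [512.9, 39.1, 257.9]
tcp_rot: [0.299, 0.958, -0.064]
force: [-15.0, 2.5, 16.2]
width: 17.1
```

Run:
```python
from ov import *
rel();tgt(7,1.4,0.2,1.45)
```

```text
depth below rim 6.3 lat e1 2.0, z 0.1 F tool [-22.    0.6  -3.4] F sock [-22.   -3.1  -1.5] T [ 0.18  1.06 -0.15] alpha 1.273 tilt 0.002
shift [0.0007, -0.0002, -0.0003] rot [-0.1774, 0.0014, -0.0006]
```

Run:
```python
from ov import *
t=grab_frame("top");save(t,"t15.npz");s=grab_frame("side");save(s,"s15.npz")
crop(t,270,150,300,180,20,"t15.png");crop(s,270,175,305,205,20,"s15.png")
rel();show()
```

```text
depth below rim 6.3 lat e1 2.0, z 0.0 F tool [-22.5  -0.3  -3.5] F sock [-22.5  -3.4  -0.7] T [ 0.13  1.02 -0.13] alpha 1.272 tilt 0.002
t 15.7 tcp [513.   39.2 258. ] F [-15.7   1.7  16.5] T [ 0.29  1.   -0.  ] w 17.5 q [-0.054 -0.038  2.133 -0.015  0.434  0.322]
```

View pics/t15.png

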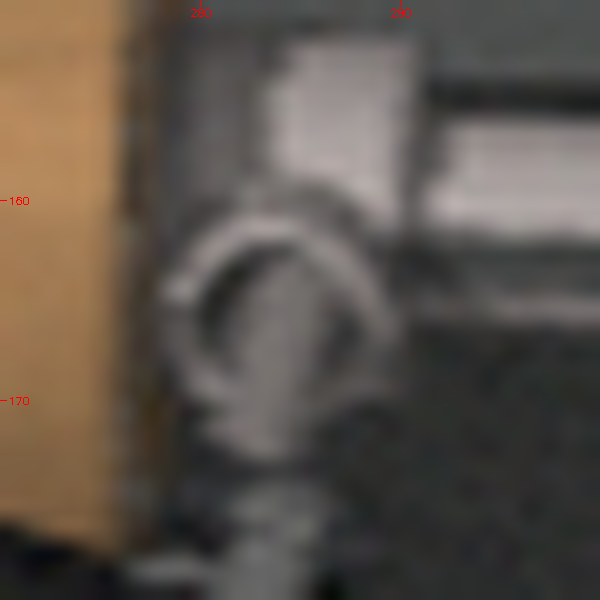

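View pics/s15.png

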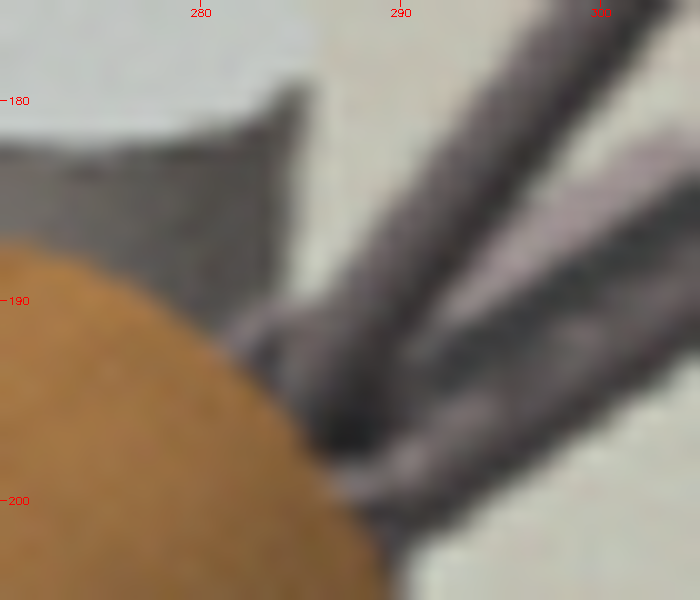

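{"op": "drive_tool", "data": {"rows": [-0.003,0,0,0,0,0,-1,-0.003,0.0006,0.002,0,0,0,-1,-0.003,0.0012,0.004,0,0,0,-1,-0.003,0.0018,0.0058,0,0,0,-1,-0.003,0.0018,0.0058,0,0,0,-1]}}

```text
time: 16.32
tcp_pos: [513.7, 39.2, 261.4]
tcp_rot: [0.299, 0.965, -0.064]
force: [-7.4, 2.0, -1.5]
width: 16.7
```

Run:
```python
from ov import *
rel();tgt(3.5,-5.5,0,1.27);tgt(3.5,1.5,6.5,1.27)
```

```text
depth below rim 3.9 lat e1 3.7, z -0.1 F tool [-3.  -0.6 -7.2] F sock [-3.  -7.  -1.5] T [ 0.05  2.11 -0.28] alpha 1.272 tilt 0.005
shift [-0.0004, -0.0029, -0.0094] rot [0.0021, -0.0051, 0.0011]
shift [-0.0004, -0.0071, -0.0008] rot [0.0021, -0.0051, 0.0011]
```

{"op": "drive_tool", "data": {"rows": [0,-0.001,-0.003,0,-0.005,0,-1,0,-0.002,-0.006,0,-0.005,0,-1,0,-0.003,-0.009,0,-0.005,0,-1,0,-0.0036,-0.0115,0,-0.005,0,-1,0,-0.0036,-0.0115,0,-0.005,0,-1]}}

```text
time: 16.95
tcp_pos: [505.3, 39.7, 255.8]
tcp_rot: [0.297, 0.957, -0.067]
force: [3.7, 0.1, -0.3]
width: 16.9
```

Run:
```python
from ov import *
rel();tgt(3.5,-1,0,1.27);tgt(3.5,-1,7,1.27)
```

```text
depth below rim 3.7 lat e1 -5.4, z 0.2 F tool [2.4 1.2 2.6] F sock [ 2.3  2.8 -0.4] T [-0.04 -0.53  0.15] alpha 1.272 tilt 0.003
shift [-0.0002, 0.0015, 0.0045] rot [0.0022, 0.0033, 0.0001]
shift [-0.0002, -0.0052, 0.0066] rot [0.0022, 0.0033, 0.0001]
```

{"op": "drive_tool", "data": {"rows": [0,0.0015,0.0045,0,0.003,0,-1,0,0,0.005,0,0.003,0,-1,0,-0.002,0.0055,0,0.003,0,-1,0,-0.004,0.006,0,0.003,0,-1,0,-0.006,0.0068,0,0.003,0,-1,0,-0.0062,0.0068,0,0.003,0,-1]}}

```text
time: 17.7
tcp_pos: [508.1, 31.8, 258.1]
tcp_rot: [0.3, 0.961, -0.064]
force: [0.1, 5.1, -1.6]
width: 17.3
```

Run:
```python
from ov import *
rel();tgt(3.5,-.9,-8,1.27)
```

```text
depth below rim 3.7 lat e1 -1.7, z 7.7 F tool [ 1.1  4.5 -2.5] F sock [ 1.1 -1.1 -5.1] T [0.02 0.92 1.21] alpha 1.271 tilt 0.001
shift [-0.0002, 0.0153, -0.0039] rot [0.0014, -0.0008, -0.0001]
```

{"op": "drive_tool", "data": {"rows": [0,0.004,-0.001,0,0,0,-1,0,0.008,-0.002,0,0,0,-1,0,0.011,-0.003,0,0,0,-1,0,0.014,-0.0035,0,0,0,-1,0,0.017,-0.0045,0,0,0,-1,0,0.019,-0.005,0,0,0,-1,0,0.019,-0.005,0,0,0,-1]}}

```text
time: 18.58
tcp_pos: [510.2, 51.2, 258.7]
tcp_rot: [0.299, 0.96, -0.065]
force: [-0.8, -5.3, -1.6]
width: 16.6
```

Run:
```python
from ov import *
rel()
t=grab_frame("top");save(t,"t16.npz")
crop(t,265,140,335,180,11,"t16.png")
```

```text
depth below rim 3.7 lat e1 -0.6, z -11.7 F tool [ 1.1 -5.4  0.3] F sock [ 1.1 -1.3  5.3] T [ 0.02 -0.03 -1.51] alpha 1.272 tilt 0.0
```

View pics/t16.png

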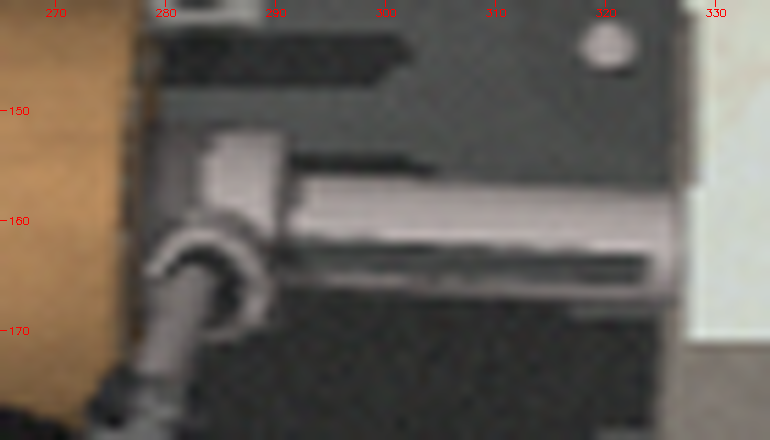

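Run:
```python
from ov import *
tgt(3.0,-.9,-2,1.27)
```

```text
shift [-0.0007, -0.0094, 0.0026] rot [0.002, -0.0004, 0.0001]
```

{"op": "drive_tool", "data": {"rows": [-0.0007,-0.005,0.0013,0,0,0,-1,-0.0007,-0.0094,0.0026,0,0,0,-1,-0.0007,-0.0094,0.0026,0,0,0,-1]}}

```text
time: 19.0
tcp_pos: [508.9, 41.4, 259.1]
tcp_rot: [0.3, 0.96, -0.065]
force: [-0.2, 2.3, -2.3]
width: 17.2
```

```bash
cat >> ov.py <<'E'
def axis(f,k,reg,sc,D=117.3):
    st=readout.get_state();R0=Ro.from_euler('xyz',st['tcp_rot']).as_matrix();q=st["tcp_pos"]
    pts=[q+R0@np.array([d,0,0]) for d in np.linspace(20,D,25)]
    crop(f,*reg,sc,k,proj(f,pts))
E
python3 - <<'E'
from ov import *
rel()
t=grab_frame("top");save(t,"t17.npz");s=grab_frame("side");save(s,"s17.npz")
axis(t,"t17.png",(265,150,310,190),14);axis(s,"s17.png",(270,155,325,205),13)
E
```

```text
depth below rim 3.0 lat e1 -1.0, z -1.9 F tool [ 1.7  1.7 -2.2] F sock [ 1.7 -1.6 -2.2] T [-0.01  0.77  0.25] alpha 1.271 tilt 0.001
```

View pics/t17.png

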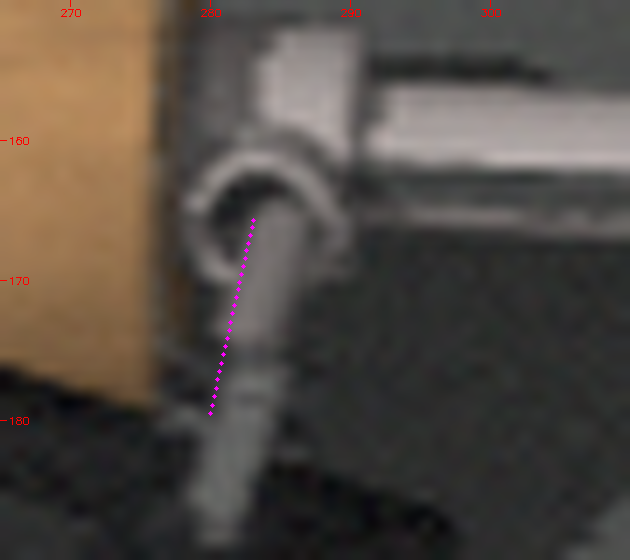

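View pics/s17.png

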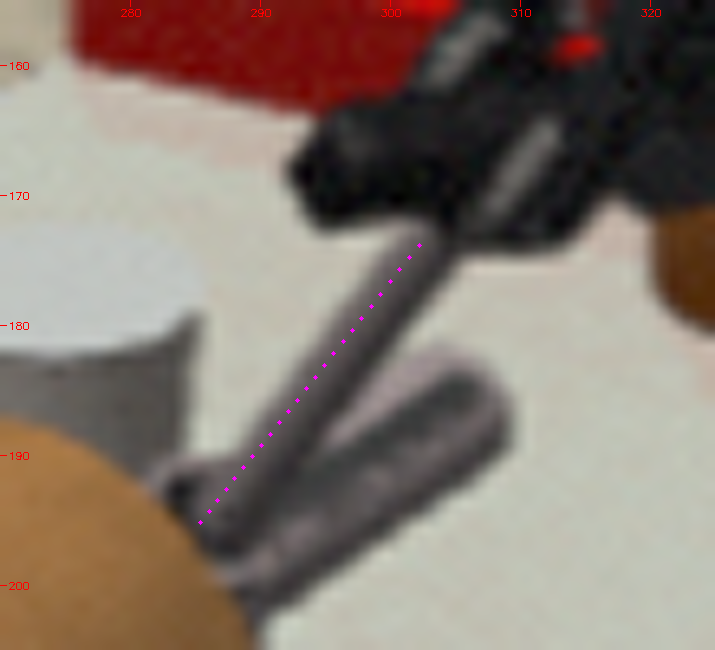

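{"op": "drive_tool", "data": {"rows": [0,0.004,-0.0012,0,0,0,-1,0,0.004,-0.0012,0,0,0,-1,0,0.004,-0.0012,0,0,0,-1]}}

```text
time: 19.48
tcp_pos: [509.2, 45.8, 259.1]
tcp_rot: [0.299, 0.96, -0.064]
force: [0.1, -0.3, -2.6]
width: 17.2
```

Run:
```python
from ov import *
rel()
t=grab_frame("top");save(t,"t18.npz");s=grab_frame("side");save(s,"s18.npz")
axis(t,"t18.png",(265,150,310,190),14);axis(s,"s18.png",(270,155,325,205),13)
```

```text
depth below rim 3.0 lat e1 -1.0, z -6.4 F tool [ 2.2 -0.7 -1.2] F sock [ 2.2 -1.3  0.3] T [ 0.03  0.54 -0.16] alpha 1.272 tilt 0.001
```

View pics/t18.png

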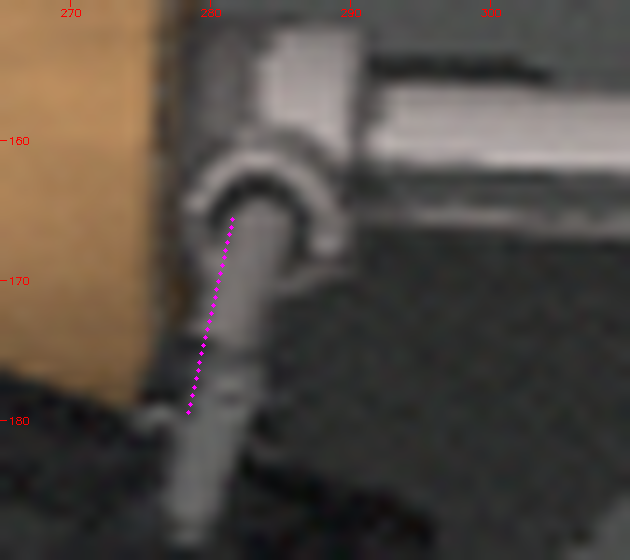

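View pics/s18.png

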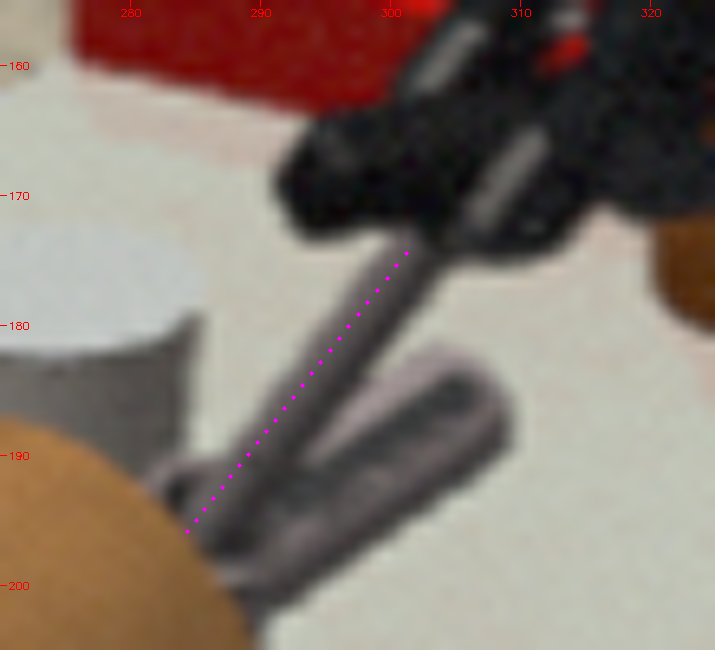

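{"op": "drive_tool", "data": {"rows": [0.0015,0,0,0,0,0,-1,0.003,0,0,0,0,0,-1,0.0035,0,0,-0.03,0,0,-1,0.0035,0,0,-0.08,0,0,-1,0.0035,0,0,-0.13,0,0,-1]}}

```text
time: 20.2
tcp_pos: [511.1, 45.6, 256.0]
tcp_rot: [0.167, 0.961, -0.065]
force: [-0.3, 0.4, -3.0]
width: 17.2
```

Run:
```python
from ov import *
rel();tgt(7,-1,-6.4,1.6)
```

```text
depth below rim 6.6 lat e1 -1.4, z -6.2 F tool [ 2.2  0.  -2. ] F sock [ 2.2 -2.  -0.4] T [ 0.03  0.53 -0.11] alpha 1.404 tilt 0.001
shift [0.0004, 0.0002, 0.0002] rot [-0.1958, -0.0011, -0.0001]
```

{"op": "drive_tool", "data": {"rows": [0.001,0,0,0,0,0,-1,0.002,0,0,0,0,0,-1,0.003,0,0,0,0,0,-1]}}

```text
time: 20.58
tcp_pos: [512.7, 45.4, 253.3]
tcp_rot: [0.167, 0.961, -0.065]
force: [-0.2, 0.1, -2.3]
width: 17.0
```

Run:
```python
from ov import *
rel()
```

```text
depth below rim 9.8 lat e1 -1.5, z -6.2 F tool [ 1.8 -0.2 -1.5] F sock [ 1.8 -1.5 -0.1] T [-0.    0.6  -0.12] alpha 1.404 tilt 0.001
```

{"op": "drive_tool", "data": {"rows": [0.002,0,0,0,0,0,-1,0.004,0,0,0,0,0,-1,0.006,0,0,0,0,0,-1,0.007,0,0,0,0,0,-1]}}

```text
time: 21.08
tcp_pos: [516.7, 45.3, 248.0]
tcp_rot: [0.167, 0.961, -0.065]
force: [-13.6, 2.2, 14.1]
width: 17.3
```

Run:
```python
from ov import *
rel()
t=grab_frame("top");save(t,"t19.npz");s=grab_frame("side");save(s,"s19.npz")
axis(t,"t19.png",(265,150,310,190),14);axis(s,"s19.png",(270,155,325,205),13)
```

```text
depth below rim 16.4 lat e1 -1.2, z -6.3 F tool [-19.4   0.7  -3.3] F sock [-19.4  -3.1  -1.3] T [-0.01  1.   -0.11] alpha 1.404 tilt 0.001
```

View pics/t19.png

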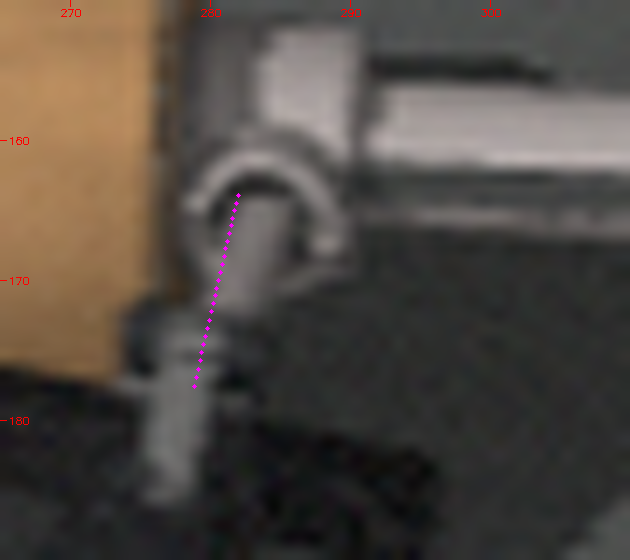

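View pics/s19.png

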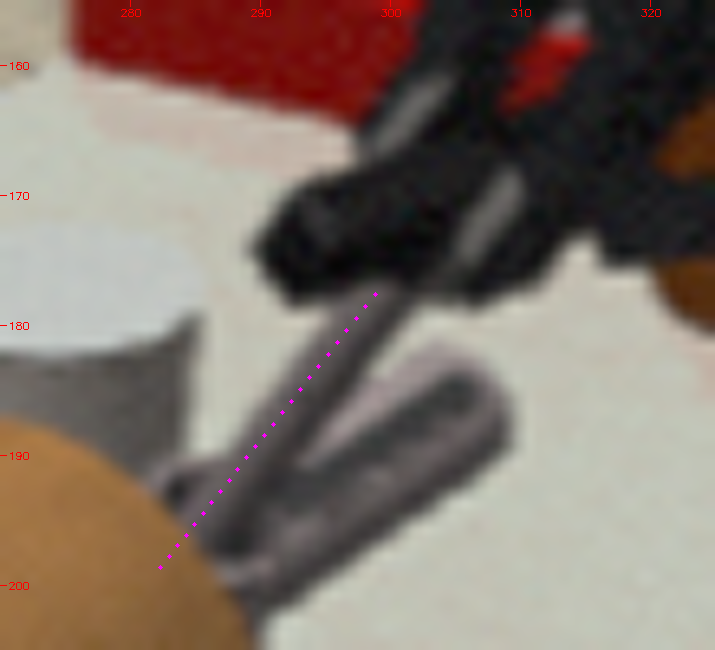

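{"op": "drive_tool", "data": {"rows": [0.001,0,0,0.04,0,0,-1,0.001,0,0,0.0,0,0,-1,0.001,0,0,0,0,0,-1,0.001,0,0,0,0,0,-1]}}

```text
time: 21.68
tcp_pos: [516.7, 45.4, 248.1]
tcp_rot: [0.167, 0.96, -0.064]
force: [-12.4, 0.6, 12.0]
width: 17.0
```

Run:
```python
from ov import *
rel();show()
```

```text
depth below rim 16.3 lat e1 -1.1, z -6.4 F tool [-16.9  -0.8  -3.2] F sock [-16.9  -3.3   0.2] T [-0.    1.03 -0.29] alpha 1.404 tilt 0.0
t 21.68 tcp [516.7  45.4 248.1] F [-12.4   0.6  12. ] T [-0.03  1.07 -0.07] w 17.0 q [-0.032 -0.013  2.14  -0.047  0.404  0.236]
```

{"op": "drive_tool", "data": {"rows": [0.0008,0,0.0006,0.1,0,0,-1,0.0008,-0.0001,0.0012,0.2,0,0,-1,0.0008,-0.0003,0.0018,0.3,0,0,-1,0.0008,-0.0005,0.0023,0.4,0,0,-1]}}

```text
time: 22.18
tcp_pos: [518.8, 44.5, 249.6]
tcp_rot: [0.57, 0.958, -0.064]
force: [-10.9, 0.7, 11.0]
width: 16.9
```

Run:
```python
from ov import *
rel();show()
```

```text
depth below rim 16.3 lat e1 1.7, z -5.7 F tool [-15.3  -1.4  -2.2] F sock [-15.3  -2.7  -0. ] T [-0.09  0.63 -0.55] alpha 1.001 tilt 0.002
t 22.18 tcp [518.8  44.5 249.6] F [-10.9   0.7  11. ] T [-0.1   0.84  0.01] w 16.9 q [-0.035 -0.012  2.135 -0.042  0.407  0.632]
```

{"op": "drive_tool", "data": {"rows": [0.0008,0,0.0006,0.1,0,0,-1,0.0008,-0.0001,0.0012,0.2,0,0,-1,0.0008,-0.0003,0.0018,0.3,0,0,-1,0.0008,-0.0005,0.0023,0.4,0,0,-1,0.0008,-0.0007,0.0029,0.5,0,0,-1,0.0008,-0.001,0.0034,0.6,0,0,-1]}}

```text
time: 22.92
tcp_pos: [520.7, 41.7, 251.1]
tcp_rot: [1.173, 0.957, -0.064]
force: [-9.4, 0.7, 10.9]
width: 17.2
```

Run:
```python
from ov import *
rel();show()
```

```text
depth below rim 16.3 lat e1 4.4, z -3.0 F tool [-14.3  -1.3  -0.7] F sock [-14.3  -1.5  -0.1] T [-0.14  0.25 -0.94] alpha 0.399 tilt 0.003
t 22.93 tcp [520.7  41.7 251.1] F [-9.4  0.7 10.9] T [-0.13  0.97  0.04] w 17.2 q [-0.044 -0.013  2.132 -0.029  0.41   1.216]
```

{"op": "drive_tool", "data": {"rows": [0.0008,0,0.0006,0.1,0,0,-1,0.0008,-0.0001,0.0012,0.2,0,0,-1,0.0008,-0.0003,0.0018,0.28,0,0,-1]}}

```text
time: 23.3
tcp_pos: [521.1, 40.0, 251.4]
tcp_rot: [1.455, 0.957, -0.064]
force: [-10.9, 1.5, 11.2]
width: 16.8
```

Run:
```python
from ov import *
rel();show()
```

```text
depth below rim 16.3 lat e1 5.1, z -1.3 F tool [-15.4  -2.4  -1. ] F sock [-15.4  -2.5  -0.7] T [-0.09  0.12 -0.98] alpha 0.116 tilt 0.003
t 23.3 tcp [521.1  40.  251.4] F [-10.9   1.5  11.2] T [0.02 0.99 0.08] w 16.8 q [-0.05  -0.013  2.132 -0.021  0.409  1.486]
```

{"op": "drive_tool", "data": {"rows": [0.0008,0,0.0006,0.1,0,0,-1,0.0008,-0.0001,0.0012,0.2,0,0,-1]}}

```text
time: 23.55
tcp_pos: [521.0, 38.8, 251.5]
tcp_rot: [1.658, 0.956, -0.064]
force: [-11.0, 0.1, 10.0]
width: 17.1
```

Run:
```python
from ov import *
rel();show()
```

```text
depth below rim 16.3 lat e1 5.2, z -0.1 F tool [-14.5  -3.1   0.9] F sock [-14.5  -3.3   0.6] T [-0.13 -0.26 -1.01] alpha -0.086 tilt 0.004
t 23.55 tcp [521.   38.8 251.5] F [-11.    0.1  10. ] T [-0.14  1.04  0.01] w 17.1 q [-0.054 -0.014  2.133 -0.015  0.408  1.681]
```

{"op": "drive_tool", "data": {"rows": [0.0008,0.0003,0.0006,0.1,0,0,-1,0.0008,0.0002,0.0012,0.2,0,0,-1]}}

```text
time: 23.8
tcp_pos: [521.1, 37.4, 251.6]
tcp_rot: [1.855, 0.955, -0.065]
force: [-11.0, 0.7, 9.7]
width: 17.1
```

Run:
```python
from ov import *
rel();show()
```

```text
depth below rim 16.3 lat e1 5.5, z 1.3 F tool [-14.3  -3.3   1. ] F sock [-14.3  -3.5   0. ] T [-1.82 -0.33 -0.86] alpha -0.285 tilt 0.005
t 23.8 tcp [521.1  37.4 251.6] F [-11.    0.7   9.7] T [-1.05  0.99  1.45] w 17.1 q [-0.057 -0.014  2.133 -0.012  0.407  1.873]
```

{"op": "drive_tool", "data": {"rows": [0.0008,0,0,0.02,0,0,-1,0.0008,0,0,0.02,0,0,-1,0.0008,0,0,0.02,0,0,-1]}}

```text
time: 24.18
tcp_pos: [521.1, 37.3, 251.5]
tcp_rot: [1.869, 0.955, -0.067]
force: [-10.9, 0.3, 10.5]
width: 17.3
```

Run:
```python
from ov import *
rel();show()
t=grab_frame("top");save(t,"t20.npz");s=grab_frame("side");save(s,"s20.npz")
axis(t,"t20.png",(265,140,310,190),12);axis(s,"s20.png",(270,155,325,205),13)
```

```text
depth below rim 16.3 lat e1 5.5, z 1.5 F tool [-14.8  -2.6   1.2] F sock [-14.8  -2.9   0.4] T [-1.66 -0.35 -0.94] alpha -0.299 tilt 0.005
t 24.18 tcp [521.1  37.3 251.5] F [-10.9   0.3  10.5] T [-0.94  1.07  1.32] w 17.3 q [-0.057 -0.014  2.134 -0.015  0.406  1.89 ]
```

View pics/t20.png

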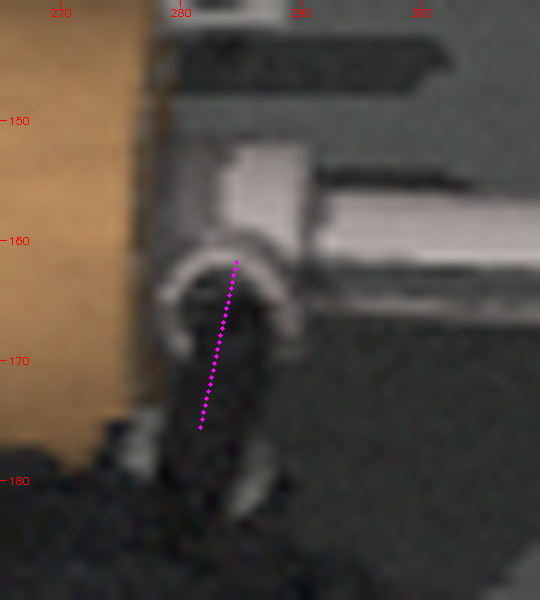

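View pics/s20.png

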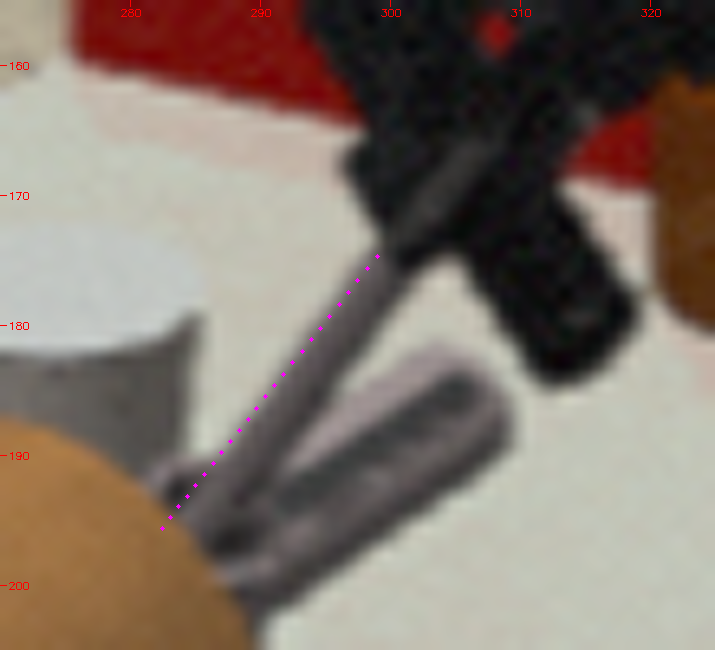

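{"op": "drive_tool", "data": {"rows": [0,0,0,-0.06,0,0,-1,-0.004,0,-0.0002,-0.07,0,0,-1,-0.01,0,-0.0002,-0.07,0,0,-1,-0.018,0,-0.0002,-0.07,0,0,-1,-0.03,0,-0.0002,-0.07,0,0,-1,-0.05,0,-0.0002,-0.07,0,0,-1,-0.08,0,-0.0002,-0.07,0,0,-1,-0.1,0,-0.0002,-0.07,0,0,-1]}}

```text
time: 25.28
tcp_pos: [462.8, 41.5, 335.1]
tcp_rot: [1.799, 0.952, -0.066]
force: [0.2, -0.7, -3.8]
width: 17.1
```

Run:
```python
from ov import *
rel();show()
t=grab_frame("top");save(t,"t21.npz");s=grab_frame("side");save(s,"s21.npz")
axis(t,"t21.png",(255,140,320,200),10);axis(s,"s21.png",(270,115,350,205),8)
```

```text
depth below rim -85.6 lat e1 5.8, z 1.1 F tool [ 3.2 -1.7  1.2] F sock [ 3.2 -1.9  0.7] T [ 0.01 -0.1  -0.55] alpha -0.229 tilt 0.008
t 25.27 tcp [462.8  41.5 335.1] F [ 0.2 -0.7 -3.8] T [0.07 0.55 0.01] w 17.1 q [-0.053 -0.24   2.075 -0.012  0.689  1.819]
```

View pics/t21.png

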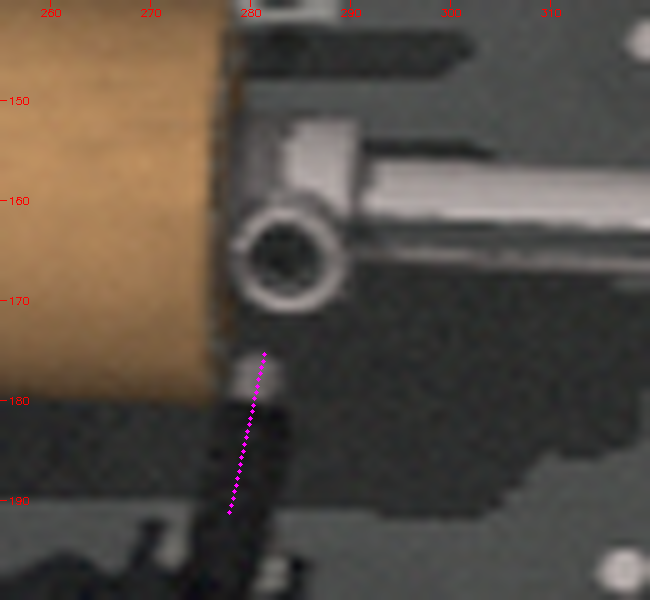

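View pics/s21.png

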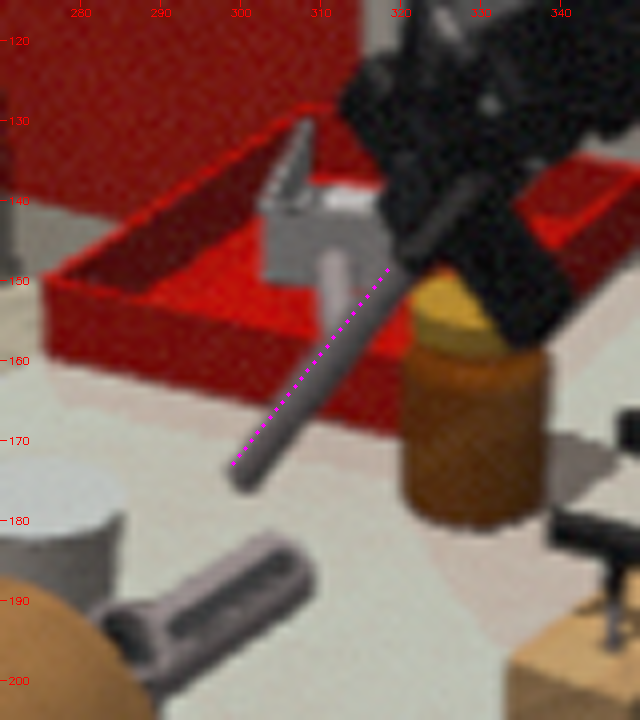

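Run:
```python
from ov import *
cmd([502,-339.8,330],down(-.1))
```

```text
shift [0.042, 0.1324, 0.3572] rot [-0.1881, -0.0814, -0.6172]
```

{"op": "drive_tool", "data": {"rows": [0.005,0.017,0.045,-0.188,-0.081,-0.617,-1,0.0105,0.033,0.09,-0.188,-0.081,-0.617,-1,0.016,0.05,0.135,-0.188,-0.081,-0.617,-1,0.021,0.067,0.18,-0.188,-0.081,-0.617,-1,0.026,0.083,0.225,-0.188,-0.081,-0.617,-1,0.032,0.1,0.27,-0.188,-0.081,-0.617,-1,0.037,0.116,0.315,-0.188,-0.081,-0.617,-1,0.042,0.132,0.357,-0.188,-0.081,-0.617,-1]}}

```text
time: 26.38
tcp_pos: [502.3, -341.7, 328.9]
tcp_rot: [1.587, 1.57, -0.084]
force: [0.3, 0.3, -2.8]
width: 17.2
```

Run:
```python
from ov import *
show();cmd([502,-339.8,235],down(-.1))
```

```text
t 26.38 tcp [ 502.3 -341.7  328.9] F [ 0.3  0.3 -2.8] T [0.02 0.06 0.  ] w 17.2 q [-7.110e-01  3.000e-01  1.356e+00  1.000e-03  1.485e+00  9.600e-01]
shift [0.0939, -0.0006, -0.0019] rot [-0.0007, -0.0, -0.0009]
```

{"op": "drive_tool", "data": {"rows": [0.04,-0.0006,-0.0019,0,0,0,-1,0.08,-0.0006,-0.0019,0,0,0,-1,0.115,-0.0006,-0.0019,0,0,0,-1,0.124,-0.0006,-0.0019,0,0,0,-1,0.124,-0.0006,-0.0019,0,0,0,-1]}}

```text
time: 27.0
tcp_pos: [502.3, -340.0, 204.7]
tcp_rot: [1.663, 1.57, -0.009]
force: [0.5, 0.2, -2.1]
width: 17.1
```

Run:
```python
from ov import *
show()
t=grab_frame("top");save(t,"t22.npz");s=grab_frame("side");save(s,"s22.npz")
st=readout.get_state();R0=Ro.from_euler('xyz',st['tcp_rot']).as_matrix();q=st["tcp_pos"]
pts=[q+R0@np.array([d,-5.5,0]) for d in np.linspace(20,117.3,20)]
th=np.linspace(0,6.28,24);h=[np.array([496.5+10*np.cos(a),-339.2+10*np.sin(a),62]) for a in th]
crop(t,380,160,450,220,10,"t22.png",proj(t,h+pts));crop(s,330,130,410,210,9,"s22.png",proj(s,pts+h))
```

```text
t 27.0 tcp [ 502.3 -340.   204.7] F [ 0.5  0.2 -2.1] T [-0.01 -0.05  0.01] w 17.1 q [-7.090e-01  3.920e-01  1.528e+00  1.000e-03  1.221e+00  9.620e-01]
```

View pics/t22.png

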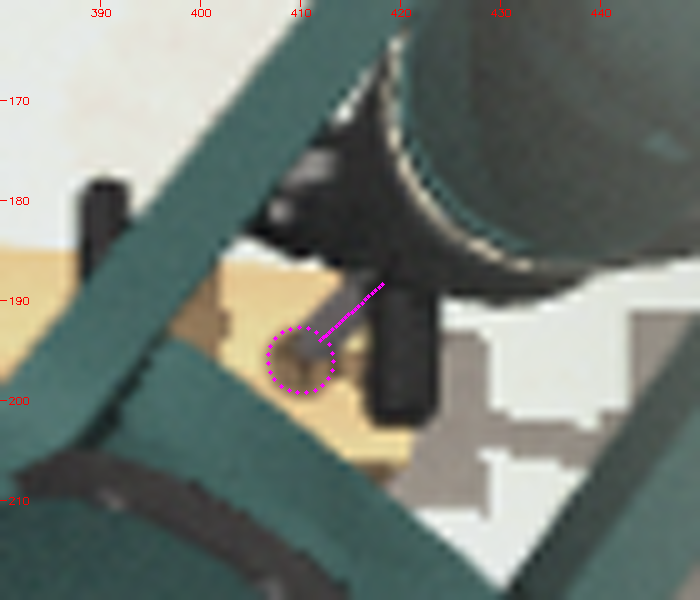

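View pics/s22.png

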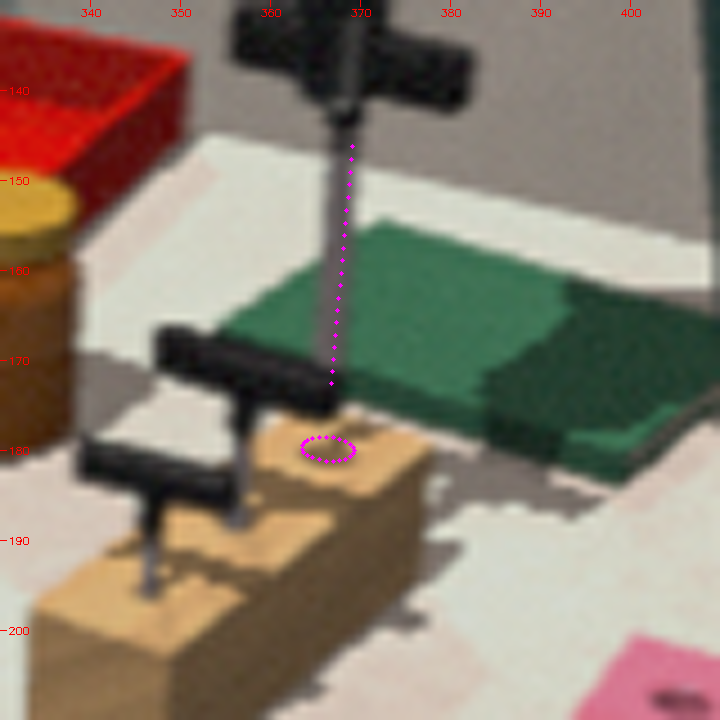

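{"op": "drive_tool", "data": {"rows": [0.008,0.0005,0.0015,0,0,0,-1,0.016,0.0005,0.0015,0,0,0,-1,0.022,0.0005,0.0015,0,0,0,-1,0.028,0.0005,0.0015,0,0,0,-1,0.034,0.0005,0.0015,0,0,0,-1]}}

```text
time: 27.72
tcp_pos: [506.2, -343.9, 177.5]
tcp_rot: [1.089, 1.559, -0.583]
force: [-3.9, 5.5, 36.7]
width: 16.6
```

Run:
```python
from ov import *
show()
t=grab_frame("top");s=grab_frame("side")
crop(t,380,160,450,220,10,"t23.png");crop(s,330,130,410,210,9,"s23.png")
```

```text
t 27.73 tcp [ 506.2 -343.9  177.5] F [-3.9  5.5 36.7] T [ 1.16  1.1  -0.03] w 16.6 q [-0.71   0.421  1.555  0.002  1.154  0.961]
```

View pics/t23.png

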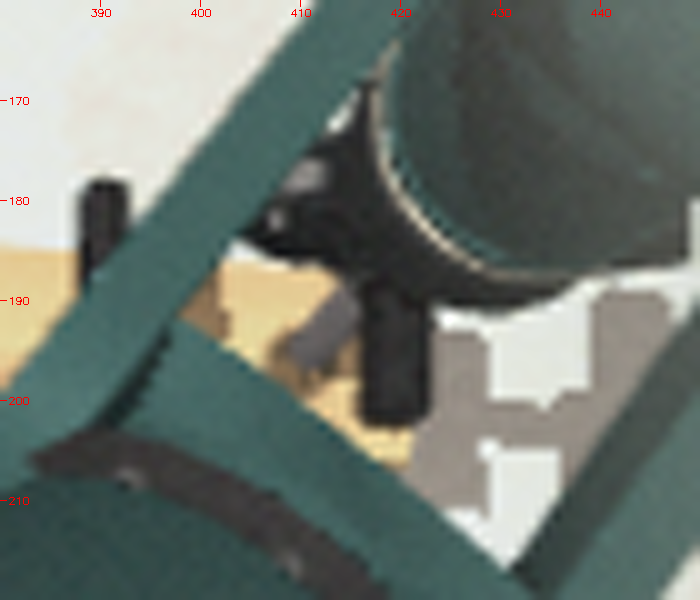

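View pics/s23.png

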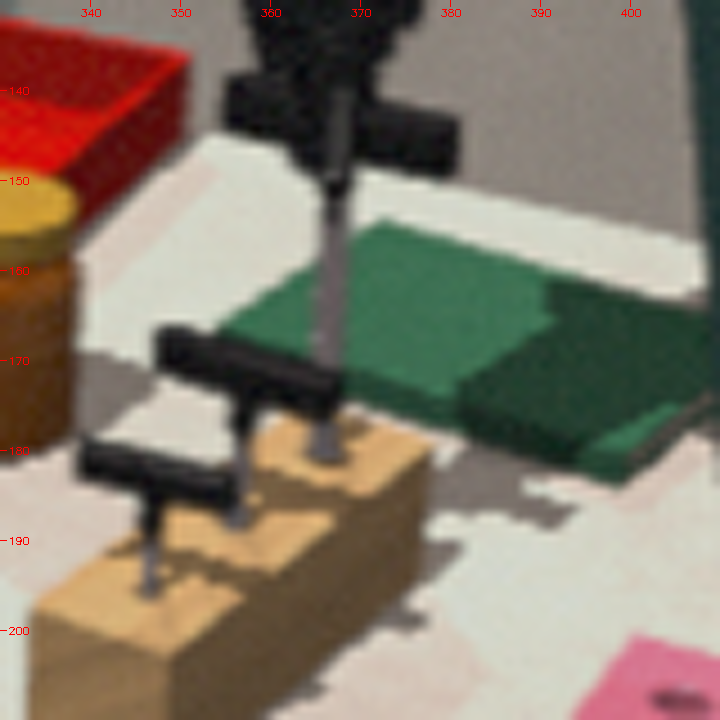

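Run:
```python
from ov import *
cmd([501,-343.3,184],down(-.1))
```

```text
shift [-0.0071, -0.0047, 0.0] rot [-0.0006, 0.0052, -0.0092]
```

{"op": "drive_tool", "data": {"rows": [-0.007,-0.002,0,0,0.005,-0.009,-1,-0.007,-0.0047,0,0,0.005,-0.009,-1,-0.007,-0.0047,0,0,0.005,-0.009,-1]}}

```text
time: 28.2
tcp_pos: [500.4, -342.9, 183.1]
tcp_rot: [-2.067, 1.57, 2.545]
force: [-0.2, -0.9, -2.4]
width: 17.1
```

Run:
```python
from ov import *
show()
t=grab_frame("top");s=grab_frame("side")
st=readout.get_state();R0=Ro.from_euler('xyz',st['tcp_rot']).as_matrix();q=st["tcp_pos"]
pts=[q+R0@np.array([d,-5.,0]) for d in np.linspace(20,116,20)]
crop(t,395,180,425,210,20,"t24.png",proj(t,pts));crop(s,330,130,410,210,9,"s24.png",proj(s,pts))
```

```text
t 28.2 tcp [ 500.4 -342.9  183.1] F [-0.2 -0.9 -2.4] T [ 0.03  0.01 -0.04] w 17.1 q [-0.715  0.414  1.551 -0.     1.178  0.957]
```

View pics/t24.png

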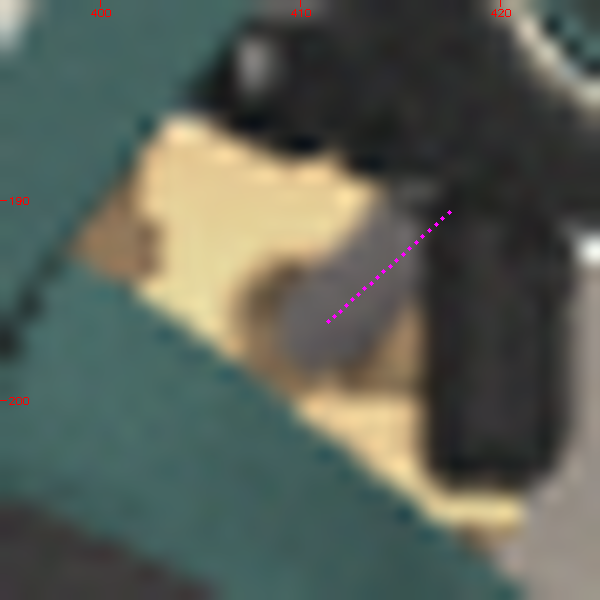

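View pics/s24.png

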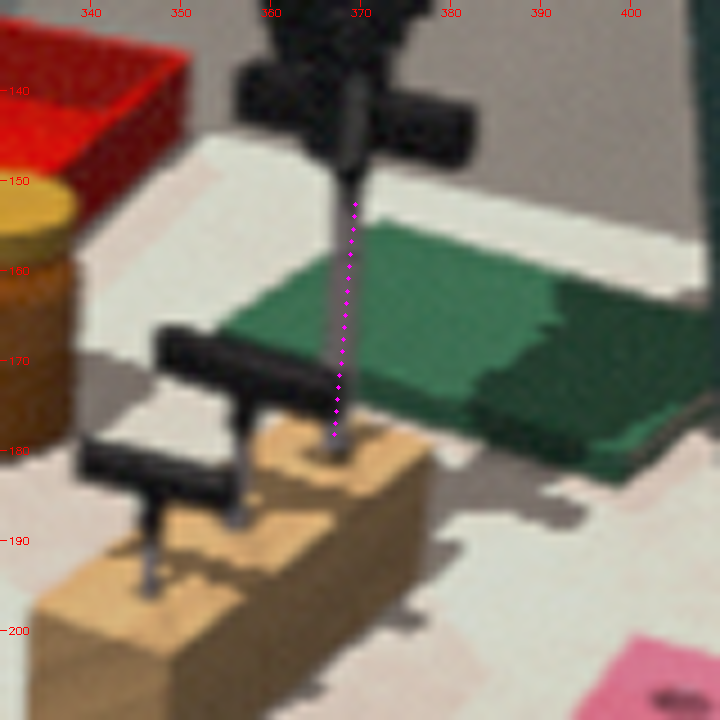

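{"op": "drive_tool", "data": {"rows": [0,0.0011,-0.002,0,0,0,-1,0.003,0.0011,-0.002,0,0,0,-1,0.006,0.0011,-0.002,0,0,0,-1,0.009,0.0011,-0.002,0,0,0,-1]}}

```text
time: 28.8
tcp_pos: [501.7, -340.9, 173.7]
tcp_rot: [-2.144, 1.569, 2.468]
force: [0.2, 0.4, -2.7]
width: 16.9
```

Run:
```python
from ov import *
show()
t=grab_frame("top");s=grab_frame("side")
crop(t,395,180,425,210,20,"t25.png");crop(s,350,160,390,200,15,"s25.png")
```

```text
t 28.8 tcp [ 501.7 -340.9  173.7] F [ 0.2  0.4 -2.7] T [ 0.03 -0.06 -0.05] w 16.9 q [-0.711  0.424  1.561 -0.     1.158  0.961]
```

View pics/t25.png

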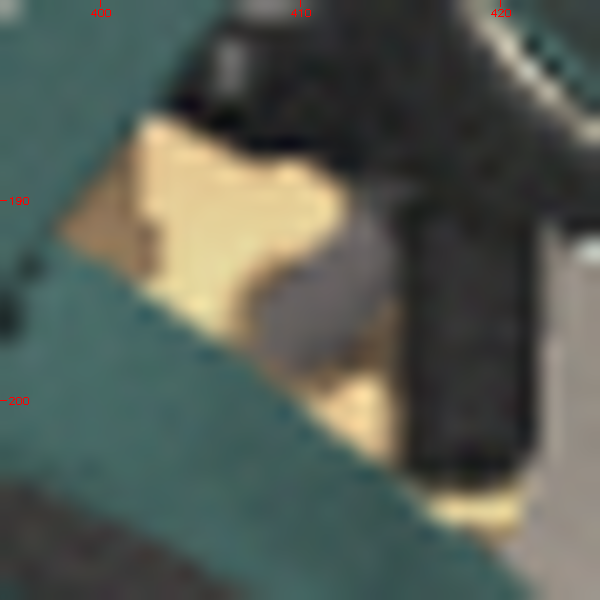

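View pics/s25.png

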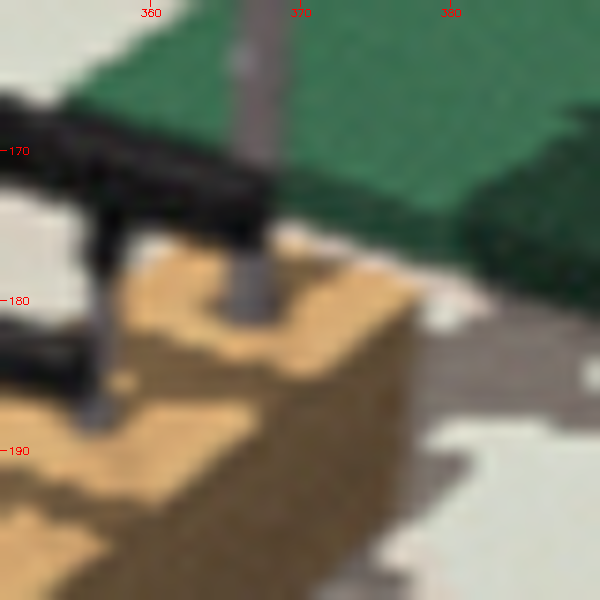

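{"op": "drive_tool", "data": {"rows": [0.006,0,0,0,0,0,-1,0.012,0,0,0,0,0,-1,0.018,0,0,0,0,0,-1,0.024,0,0,0,0,0,-1,0.03,0,0,0,0,0,-1,0.035,0,0,0,0,0,-1]}}

```text
time: 29.65
tcp_pos: [501.5, -340.7, 138.0]
tcp_rot: [-2.169, 1.568, 2.442]
force: [-0.6, 0.9, -2.5]
width: 16.7
```

Run:
```python
from ov import *
show()
```

```text
t 29.65 tcp [ 501.5 -340.7  138. ] F [-0.6  0.9 -2.5] T [-0.08  0.04 -0.03] w 16.7 q [-0.711  0.463  1.596 -0.     1.085  0.961]
```

Smooth so far. Down to the floor.

{"op": "drive_tool", "data": {"rows": [0.003,0,0,0,0,0,-1,0.006,0,0,0,0,0,-1,0.008,0,0,0,0,0,-1,0.0095,0,0,0,0,0,-1]}}

```text
time: 30.15
tcp_pos: [502.0, -341.0, 129.4]
tcp_rot: [-2.356, 1.57, 2.255]
force: [-2.0, 1.8, 9.6]
width: 17.0
```

Run:
```python
from ov import *
show()
```

```text
t 30.15 tcp [ 502.  -341.   129.4] F [-2.   1.8  9.6] T [ 0.48  0.33 -0.06] w 17.0 q [-0.711  0.473  1.604  0.     1.066  0.961]
```

{"op": "drive_tool", "data": {"rows": [-0.0005,0,0,0,0,0,0.1,-0.0005,0,0,0,0,0,0.1,-0.0005,0,0,0,0,0,0.1,-0.0005,0,0,0,0,0,0.1,-0.03,0,0,0,0,0,0.1,-0.08,0,0,0,0,0,0.1,-0.12,0,0,0,0,0,0.1,-0.15,0,0,0,0,0,0.1]}}

```text
time: 31.15
tcp_pos: [502.4, -341.4, 281.5]
tcp_rot: [1.185, 1.57, -0.486]
force: [0.1, -0.3, -0.2]
width: 47.1
```

Run:
```python
from ov import *
show()
t=grab_frame("top");s=grab_frame("side")
crop(t,340,150,440,215,8,"t26.png");crop(s,250,130,410,230,5,"s26.png")
```

```text
t 31.15 tcp [ 502.4 -341.4  281.5] F [ 0.1 -0.3 -0.2] T [ 0.01 -0.01 -0.01] w 47.1 q [-0.711  0.33   1.427  0.     1.384  0.961]
```

View pics/t26.png

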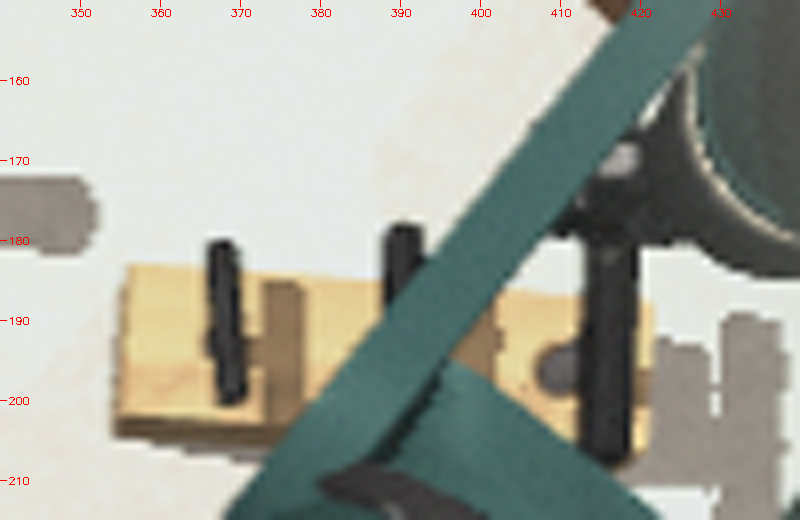

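View pics/s26.png

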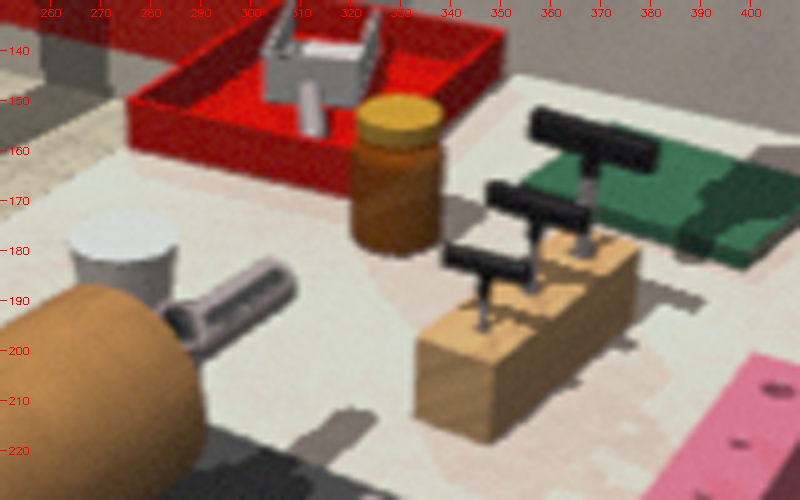

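The pictures show the large key upright with its handle at the original pixels (side view about 356–381, 154–161). The other keys have not moved and the collar is still against the hub.

Run:
```python
from h import *
print(bot.job_done()); show()
```

```text
the job is handed in; nothing more can be done
None
the job is handed in; nothing more can be done
```

I carried the job through and handed it in at about 31 s of the 72 s allowed. No verdict was reported, so the checks below are my own.

- **Collar:** I pushed it along the shaft until the force rose from about 5 N of drag to 18 N at the hub. Pictures taken after the push, while the key was in the socket, and after I withdrew it show the collar's boss at the same pixels each time.
- **Seating the key:** The first search around the socket mouth failed because my position was 2–3 mm off. I then felt for the counterbore walls. That made the key slip about 5 mm sideways in the grip, and the sideways probing also pushed the collar along the shaft in both directions. A picture afterwards showed the boss back where it had been. After I re-centred, the key went down to a hard stop 16.3 mm below the rim, against 17 mm nominal, under about 17–19 N.
- **Tightening:** I turned about 1.7 rad clockwise until the torque jumped from 0.13 to 1.8 N m, and held it there with the key still at full depth. The turn needed to reach the stop implies the screw was still slack when the key went in.
- **Returning the key:** The first try hit the rim of the rack hole at 37 N. I shifted about 2 mm, and the second try slid in freely to the floor at the same height at which I first grasped it. The last pictures show it upright at its original place, with the other keys and counter items in view undisturbed.

I could not read the collar gap or the screw angle directly. Both are inferred from forces, tool poses and pictures.

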